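# Clamp circuit modules in a sprung test fixture and start the test

## Robot

A 7-joint arm with a two-finger parallel gripper is mounted at the origin on the work surface. World frame = base frame: x ahead of the robot, y to its left, z up, the work surface at z = 0. Lengths are in m, angles in rad, forces in N, time in s.
With the tool pointing down it reaches from about 0.425 to 0.925 m from the base axis. Payload 6.8 kg.
Tool frame: the origin (TCP) lies on the centre line of the jaws, within the pads' length; the fingertips stand bot.tips_ahead ahead of it and the grasp point (between the pads) lies 11 mm behind it (bot.tips_ahead is the distance from the TCP to the fingertips, in m); z points along the fingers, y is the line along which they close (so a half turn about z gives the same grasp; the last joint's range is limited). The gripper opens to 88 mm and grips with 3 to 60 N. Pads are 20 mm wide; open, the fingers measure 115 mm over their backs; the gripper's body (75 mm by 178 mm) begins 61 mm behind the grasp point.
Start: joints at [-1.416, 0.477, 0.022, 1.555, -0.011, 1.109, -0.083], TCP at [0.175, 0.652, 0.231] pointing down, gripper open.
Joint ranges: [-2.96, 2.96], [-0.34, 2.1], [-1.41, 1.46], [0.24, 2.44], [-1.37, 4.51], [0.17, 1.92], [-2.96, 2.96]. Speed limits (rad/s): [2.39, 2.39, 3.14, 3.14, 3.14, 3.14, 3.14].

## Interface

Orientations are given as [roll, pitch, yaw] about the fixed x, y, z axes, in that order (R = Rz(yaw) Ry(pitch) Rx(roll)).
In Python, from rig import bot gives the robot as it stands.
- The arm moves only by the tool send_rows, never from a script. Its argument "targets" is a list of rows, each an object of numbers: "tx", "ty", "tz": the shift along the tool's x, y, z in mm; "ax", "ay", "az": the turn, a rotation vector about the tool's x, y, z in degrees; "hand": the closure in counts, from 0 (fully open) to 255 (shut). A call has exactly 10 rows; each row shifts and turns the commanded pose from where the row before left it, along the tool's axes as they then stand; what a row does not reach is not made up. A row lasts 1/8 s, in which the tool goes at most 62.5 mm and 10.7 degrees, less where a joint would pass 70% of its speed; a pose out of reach is approached as far as the arm can. A call is refused whole if a number of a shift passes 62.5 or a number of a turn 10.7, either way. A call with a gripper value outside its range is refused whole. The fingers move at their own pace and stop on an object; the grip force is fixed at half the most. Time passes only in rows, so rows that do not move let the fingers close, or fill a call up. It gives the time, the measured TCP pose, the force, the opening and the grip force at its end, in the units of the state.
- bot.sense(): the state, without advancing time (a new reading comes with each control period).
- bot.grab_frame(name): name is "side" or "top"; returns the picture (400x640x3 uint8, red, green, blue); there is no depth.
- bot.calibration(name): a dict with "fx", "fy", "cx", "cy" (pixels), "R" (3x3) and "t" (3): a world point X has camera coordinates R X + t. Camera axes: x right, y down, z forward; pixel columns grow to the right and rows downward; lengths in m; the calibration is good to about 2 mm. A picture is of the moment at which its call begins. calibration takes no time and is no camera call.
- bot.job_done(): hands the job in; it is judged then, once.
The state is a dict: "time": time; "joints": joint angles; "joint_vel": joint speeds; "tau": joint torques, N m; "tcp_pos": TCP position; "eef_rot": TCP orientation; "force": force on the tool from outside, world axes, zero at the start; "ft_torque": the same for the moment, N m; "grip_width": finger opening in m; "grasp_force": force on a finger pad.
Only numpy, scipy, OpenCV 4.12 (cv2) and the standard library are available. Lean on these libraries where they do the work, as an engineer would, in place of code of your own. Each camera call takes 0.05 s, during which the arm holds its last target. There are 200 camera calls.

## Task

Push the orange wedge along the yellow lane under the clamp arm's roller so that it props the sprung arm open by itself, then slide every circuit module from the blue mat, plain end first, flat and straight under the raised red jaw and back against the stop, side by side in the fixture. Then draw the wedge out so that the arm clamps them, and with the modules clamped push the recessed green start button fully down with the tip of the red stylus. At the end the wedge must lie flat inside its yellow outline again and the stylus stand in its holder. Leave the reel, the bottle and the tape roll where they are, and put right whatever gets knocked out of place.

Things in the scene. Friction and masses are not known exactly. Their poses are not given: they have to be found in the camera images.
- fixture: Test fixture, fixed: dark deck, top 10 mm above the table, from x = -125 to +95 mm, y = -155 to +155 mm. Origin at table height, under the jaw; +x is the way wedge and modules slide in, z up. Yellow wedge lane, 46 mm wide, along x at y = -118 mm; module lanes, white lines between, at y = -42, +30, +102 mm (modules may lie anywhere from y = -73 to +136 mm, in any order).
- stop_face (a point): Middle of the front face of the aluminium stop, 12 mm high, that crosses the module lanes at fixture x = +32 mm, under the arm; this point is at deck height, fixture y = +30 mm. A module is home with its plain end against the stop: its centre is then 42 mm before this face (a few mm short is allowed). Axes as the fixture's.
- clamp_arm (a joint): Angle (rad) of the sprung clamp arm, a 276 mm wide aluminium flap hinged at the fixture's rear (x = +85 mm, 45 mm high). 0 shut and empty, about 0.05 clamping modules (6 mm), about 0.22 propped on the wedge's flat top. Grows as it opens; a spring shuts it with about 6 N at the jaw. Propped, it stays less than 75 mm above the table.
- jaw (a point): Middle of the lower edge of the arm's red jaw, which spans the module lanes, 12 mm thick, its front face at fixture x = -3 mm. Moves with the arm. Shut and empty it is 2 mm above the deck, so modules go under only when the arm is raised (then about 20 mm).
- roller_mid (a point): Centre of the free-turning rubber roller under the arm's end in the wedge lane: 14 mm in diameter, 36 mm long, at fixture x = 0, y = -118 mm, its underside 7 mm above the deck when shut. Moves with the arm.
- start_button (a joint): How far the start button is pressed (m): 0 up, 0.006 fully down; a spring of about 4.5 N brings it up again.
- button_top (a point): Centre of the top of the green start button, 16 mm in diameter, in an 18 mm round well in the white box (70 x 70 x 40 mm) at the fixture's side; the released button is 12 mm below the top of the box. Moves with the button. Axes as the fixture's.
- wedge_mid (a point): Middle of the orange wedge, 13 mm above its underside; 110 mm long (x), 40 mm wide, +x to its 3 mm high tip, 55 mm away. The ramp is 48 mm long; the flat top, 26 mm high, runs from x = +7 to -29 mm, then the grip. With the roller on the flat top (this point about 9 mm beyond the roller) it stays by itself. 8 to 12 N push it in. 0.15 kg. Starts in the yellow outline.
- wedge_grip (a point): Centre of the wedge's black square grip, 24 x 24 mm, 28 mm high, on its rear: 41 mm behind the wedge's middle, 40 mm above the wedge's underside. Axes as the wedge's.
- wedge_spot (a point): Centre of the yellow outline (130 mm along y, 64 mm along x) on the grey tool mat, at the mat's surface, 2 mm above the table; the wedge's middle belongs over it (to about 2 cm).
- stylus_grip (a point): Middle of the stylus's red square handle (18 x 18 x 80 mm), upright in its holder at the start; the tip is 90 mm below. Below the handle a black collar, 30 mm in diameter, 6 mm thick, its underside 44 mm above the tip; then a steel tip 10 mm in diameter. z points from tip to handle. 0.06 kg.
- stylus_tip (a point): Lower end of the stylus's steel tip. Axes as the stylus's.
- stand: Stylus holder, fixed: black block 56 x 56 mm, 50 mm high, on the grey tool mat; origin at the centre of its underside. In its top an 18 mm hole 47 mm deep; the stylus's collar rests on the top with the tip in the hole (tip 6 mm above the block's underside).
- board1_mid (a point): Circuit module (2 or 3 of 3 like ones present): black plate 84 x 62 x 6 mm, green on top; on it a silver finned heat sink to grip, 34 (x) x 30 (y) x 24 mm high, its centre at x = -20 mm, its top 30 mm above the underside. This point: middle of the plate, 15 mm above the underside. +x points to the plain end (brass strip) that goes under the jaw. About 0.12 kg. Starts on the blue mat.
- board2_mid (a point): Circuit module (2 or 3 of 3 like ones present): black plate 84 x 62 x 6 mm, green on top; on it a silver finned heat sink to grip, 34 (x) x 30 (y) x 24 mm high, its centre at x = -20 mm, its top 30 mm above the underside. This point: middle of the plate, 15 mm above the underside. +x points to the plain end (brass strip) that goes under the jaw. About 0.12 kg. Starts on the blue mat.
- board3_mid (a point): Circuit module (2 or 3 of 3 like ones present): black plate 84 x 62 x 6 mm, green on top; on it a silver finned heat sink to grip, 34 (x) x 30 (y) x 24 mm high, its centre at x = -20 mm, its top 30 mm above the underside. This point: middle of the plate, 15 mm above the underside. +x points to the plain end (brass strip) that goes under the jaw. About 0.12 kg. Starts on the blue mat.
- reel: Bystander: black component reel, 110 mm in diameter, 18 mm high. Not to be moved.
- flux_bottle: Bystander: bottle 48 mm in diameter, 110 mm high. Not to be moved.
- tape_roll: Bystander: yellow roll of tape, 84 mm in diameter, 24 mm high. Not to be moved.
Mind the look-alikes: they are no part of the job. What is shaped like the part that bears board2_mid but purple is not meant.

How it is judged:
By the outcome, as a careful person would: the job done as asked, in the order asked, and still so for the second after the job is handed in, with the robot touching nothing.
Of board1, board2, board3 only 2 to 3 are there at a start; the rules pass over those that are not, and their reading is None.
At some moment in a run one of board1, board2, board3, wedge may be knocked a few centimetres aside while the robot is not near it.
It also fails if it takes over 210 s, if anything falls off the work surface, if the arm or the gripper's body presses on something with over 40 N, if the wrist force passes 120 N, or if a joint passes its speed limit or range.

## Working session

There is one attempt and no reset: what is moved stays moved. The work goes in short steps, Python scripts to look and compute and a tool call to move; the robot and the scene stay as the last step left them, time stands still between calls to the robot, and variables do not carry over. Pictures are saved under pics/ and viewed, at most 17 in all, crops included, and the job is handed in when it is done.

Besides the shell and the picture viewer there is one more tool, called after ">>>" by a JSON object that holds its "method" and its "body", one argument or row to a line. send_rows: Moves the arm, as the interface text tells. Its arguments: {"type":"object","properties":{"targets":{"type":"array"}},"required":["targets"]}

```bash
ls; mkdir -p pics
python3 - <<'E'
from rig import bot
import cv2
s=bot.sense(); print({k:(v if not hasattr(v,'round') else v) for k,v in s.items()}); print(bot.tips_ahead)
for n in("side","top"):
    cv2.imwrite(f"pics/{n}0.png",bot.grab_frame(n)[:,:,::-1]); print(n,bot.calibration(n))
E
```

```text
pics
{'time': 0.0, 'joints': array([-1.41611673,  0.477782  ,  0.02235256,  1.55643906, -0.01149438,
        1.10927788, -0.08310309]), 'joint_vel': array([ 1.43050908e-04, -1.47994966e-03, -3.01725425e-03, -1.23292139e-03,
       -4.04212943e-05, -6.94969631e-04,  1.17801925e-03]), 'tau': array([-3.69842692e-04, -5.82856715e+01,  1.53443478e+00, -2.72609693e+01,
       -5.42855775e-02,  1.71230442e-02,  1.68299584e-04]), 'tcp_pos': array([0.17521411, 0.65126347, 0.22969932]), 'eef_rot': array([-3.13982045e+00,  1.42223800e-04,  2.87882294e+00]), 'force': array([-0.01909834,  0.60477977,  0.53951059]), 'ft_torque': array([-0.03862295,  0.00901601,  0.00652281]), 'grasp_force': 0.0, 'grip_width': 0.08806976164613545}
0.008
side {'fx': 366.324901119754, 'fy': 366.324901119754, 'cx': 319.33556481446664, 'cy': 197.78033716472012, 'R': array([[-0.9598535 , -0.28043357, -0.0061864 ],
       [-0.16967645,  0.59803943, -0.78329991],
       [ 0.2233633 , -0.75080347, -0.62161321]]), 't': array([0.52856076, 0.19742091, 1.06067757])}
top {'fx': 518.9318583611099, 'fy': 518.9318583611099, 'cx': 314.28850060164626, 'cy': 203.70100049233855, 'R': array([[-0.01067204, -0.99983138, -0.01494395],
       [-0.99550076,  0.01203059, -0.09398674],
       [ 0.09415068,  0.01387368, -0.99546129]]), 't': array([-0.03789275,  0.60264073,  1.86759252])}
```

View pics/top0.png

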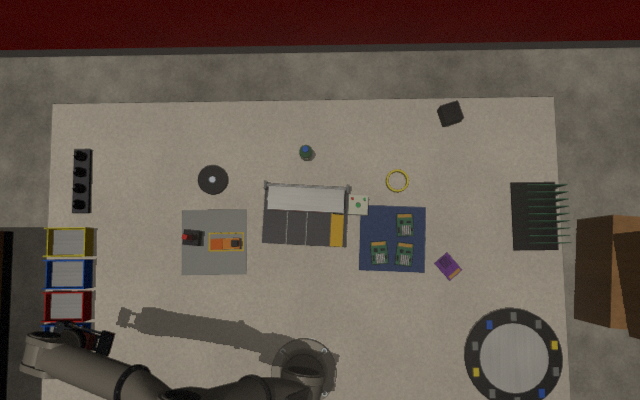

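View pics/side0.png

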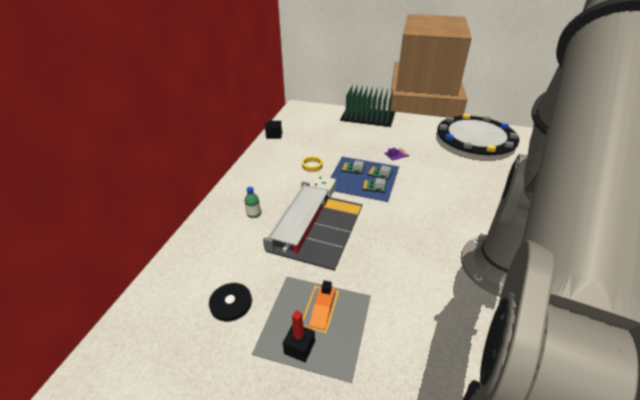

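The top view shows the fixture at about px (305,215), the tool mat at (214,242) with stylus and wedge, the blue mat at (392,238) with three modules, and the purple decoy at (448,265). The side view agrees. I'll zoom in next.

```bash
cat > h.py <<'E'
from rig import bot
import numpy as np, cv2
C={n:bot.calibration(n) for n in("side","top")}
def ray(n,u,v):
    c=C[n]; d=c["R"].T@np.array([(u-c["cx"])/c["fx"],(v-c["cy"])/c["fy"],1]); return -c["R"].T@c["t"],d
def plane(n,u,v,z):
    o,d=ray(n,u,v); return o+d*(z-o[2])/d[2]
def px(n,X):
    c=C[n]; p=c["R"]@np.array(X,float)+c["t"]; return np.array([c["fx"]*p[0]/p[2]+c["cx"],c["fy"]*p[1]/p[2]+c["cy"]])
def two(a,b):
    (o1,d1),(o2,d2)=ray("side",*a),ray("top",*b)
    s=np.linalg.lstsq(np.c_[d1,-d2],o2-o1,rcond=None)[0]; p,q=o1+d1*s[0],o2+d2*s[1]; return (p+q)/2,np.linalg.norm(p-q)
def crop(im,u0,v0,w,h,k,name):
    cv2.imwrite(name,cv2.resize(im[v0:v0+h,u0:u0+w],None,fx=k,fy=k,interpolation=cv2.INTER_CUBIC))
def blobs(im,lo,hi,amin=15,roi=None):
    hsv=cv2.cvtColor(im,cv2.COLOR_BGR2HSV); m=cv2.inRange(hsv,np.array(lo),np.array(hi))
    if roi: z=np.zeros_like(m); u0,v0,u1,v1=roi; z[v0:v1,u0:u1]=m[v0:v1,u0:u1]; m=z
    cs,_=cv2.findContours(m,cv2.RETR_EXTERNAL,cv2.CHAIN_APPROX_NONE)
    out=[]
    for c in cs:
        k=np.zeros_like(m); cv2.drawContours(k,[c],-1,255,-1); k&=m; mo=cv2.moments(k,True)
        if mo["m00"]>=amin: out.append((int(mo["m00"]),np.array([mo["m10"]/mo["m00"],mo["m01"]/mo["m00"]]),cv2.minAreaRect(c)))
    return sorted(out,key=lambda b:-b[0])
E
python3 - <<'E'
from h import *
t=cv2.imread("pics/top0.png"); 
a=cv2.resize(t[170:290,170:270],None,fx=5,fy=5,interpolation=cv2.INTER_CUBIC)[:, :300*2]
crop(t,175,175,290,110,2.75,"pics/c1.png")
crop(t,340,185,130,100,6,"pics/c2.png")
for nm,lo,hi,roi,z in [("orange",(8,150,120),(20,255,255),(175,200,260,290),.028),("blue",(105,80,40),(125,255,140),(340,190,440,290),.002),("green",(40,80,60),(85,255,255),(340,190,440,290),.01),("lane",(15,120,100),(30,255,255),(320,200,350,260),.01),("red",(0,150,60),(6,255,255),(170,220,215,260),.1)]:
    for b in blobs(t,lo,hi,10,roi): print(nm,b[0],b[1].round(1),[np.round(q,1) for q in b[2]],plane("top",*b[1],z).round(3))
E
```

```text
orange 237 [222.2 243.6] [array([224.5, 243.6]), array([10.5, 27.5]), np.float64(87.4)] [0.46  0.292 0.028]
blue 2234 [390.  237.2] [array([391.9, 238.5]), array([64.1, 64.1]), np.float64(1.7)] [ 0.478 -0.321  0.002]
green 38 [380.9 249.1] [array([381. , 250.2]), array([8.8, 9.1]), np.float64(82.9)] [ 0.434 -0.286  0.01 ]
green 27 [406.4 250.6] [array([406., 251.]), array([ 6., 10.]), np.float64(90.0)] [ 0.428 -0.379  0.01 ]
green 17 [397.9 250.9] [array([398. , 250.5]), array([2., 7.]), np.float64(0.0)] [ 0.427 -0.348  0.01 ]
green 14 [357.5 204.7] [array([357.5, 204.5]), array([3., 3.]), np.float64(90.0)] [ 0.598 -0.204  0.01 ]
green 13 [398.2 222.2] [array([398.5, 222.3]), array([7.1, 2.1]), np.float64(80.5)] [ 0.532 -0.351  0.01 ]
green 10 [372.9 251.8] [array([372.6, 251.6]), array([3.9, 3.6]), np.float64(56.3)] [ 0.425 -0.257  0.01 ]
lane 420 [336.3 229.9] [array([336.3, 229.7]), array([12.9, 32.9]), np.float64(2.9)] [ 0.506 -0.124  0.01 ]
red 26 [184.2 236.3] [array([184.1, 236.4]), array([4.7, 5.1]), np.float64(18.4)] [0.486 0.412 0.1  ]
```

View pics/c1.png

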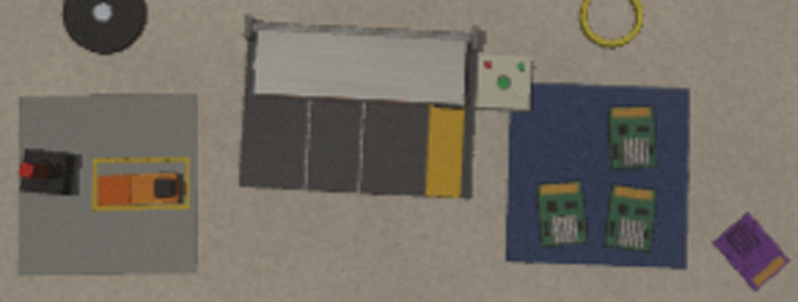

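View pics/c2.png

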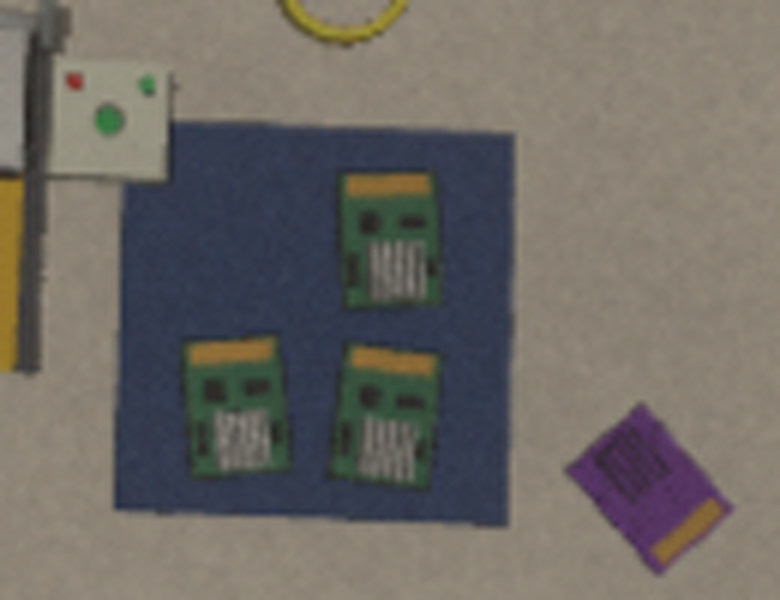

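c1 and c2 show the tool mat with the stylus (crop 28,170) and the wedge in its outline, grip at crop (163,188) to the right, tip left. The yellow lane is on the fixture's right, and the button sits at crop (504,83). All three modules have their brass end up (+x). Now to measure everything.

```bash
cat > meas.py <<'E'
from h import *
def up(im,u0,v0,u1,v1,k=6): return cv2.resize(im[v0:v1,u0:u1],None,fx=k,fy=k,interpolation=cv2.INTER_CUBIC)
def toP(n,pts,u0,v0,z,k=6): return np.array([plane(n,(p[0]+.5)/k-.5+u0,(p[1]+.5)/k-.5+v0,z) for p in np.reshape(pts,(-1,2))])
def boards(t,roi=(340,190,440,290),z=.008):
    u0,v0=roi[:2]; hsv=cv2.cvtColor(up(t,*roi),cv2.COLOR_BGR2HSV)
    g=cv2.inRange(hsv,(40,70,30),(90,255,255)); b=cv2.inRange(hsv,(10,100,80),(24,255,255))
    g=cv2.morphologyEx(g|b,cv2.MORPH_CLOSE,np.ones((61,61)) if 0 else np.ones((25,25)))
    g=cv2.morphologyEx(g,cv2.MORPH_OPEN,np.ones((25,25)))
    out=[]
    for c in cv2.findContours(g,cv2.RETR_EXTERNAL,cv2.CHAIN_APPROX_NONE)[0]:
        if cv2.contourArea(c)<4000: continue
        P=toP("top",cv2.boxPoints(cv2.minAreaRect(c)),u0,v0,z)[:,:2]; ctr=P.mean(0)
        e=[P[1]-P[0],P[2]-P[1]]; L=[np.linalg.norm(x) for x in e]; d=e[int(np.argmax(L))]
        k=np.zeros_like(b); cv2.drawContours(k,[c],-1,255,-1); m=cv2.moments(k&b,True)
        br=toP("top",[m["m10"]/max(m["m00"],1),m["m01"]/max(m["m00"],1)],u0,v0,z)[0,:2] if m["m00"]>100 else ctr
        if d@(br-ctr)<0:d=-d
        out.append((ctr,np.degrees(np.arctan2(d[1],d[0])),sorted(L),br)); 
    return out
def show(B):
    for c,a,L,br in B: print("board",c.round(4),"yaw",round(a,1),np.round(L,3),"brass",br.round(3))
E
python3 - <<'E'
from meas import *
t=cv2.imread("pics/top0.png"); s=cv2.imread("pics/side0.png")
show(boards(t))
# lane
roi=(320,195,356,262);h=cv2.cvtColor(up(t,*roi),cv2.COLOR_BGR2HSV);m=cv2.inRange(h,(15,120,90),(32,255,255))
rows=[r for r in range(m.shape[0]) if 40<(m[r]>0).sum()]
P=toP("top",[(np.nonzero(m[r])[0].mean(),r) for r in rows],320,195,.01); f=np.polyfit(P[8:-8,0],P[8:-8,1],1); print("lane",P[0],P[-1],"yaw",np.degrees(np.arctan(f[0])),f, "w",np.mean([(m[r]>0).sum() for r in rows])/6*.00355)
# deck front edge
roi=(255,225,330,262);g=cv2.GaussianBlur(cv2.cvtColor(up(t,*roi),cv2.COLOR_BGR2GRAY),(0,0),4).astype(float)
E=[(c,np.argmax(np.diff(g[:,c]))+.5) for c in range(90,400)]
P=toP("top",E,255,225,.01);f2=np.polyfit(P[:,1],P[:,0],1);print("front",f2,"yaw",-np.degrees(np.arctan(f2[0])),P[0],P[-1])
# deck left edge
roi=(250,205,275,240);g=cv2.GaussianBlur(cv2.cvtColor(up(t,*roi),cv2.COLOR_BGR2GRAY),(0,0),4).astype(float)
P=toP("top",[(np.argmin(np.diff(g[r]))+.5,r) for r in range(30,180)],250,205,.01);print("left",P[0],P[-1])
# button
for b in blobs(up(t,345,190,372,220),(45,90,50),(85,255,255),30): print("btn",b[0],toP("top",b[1],345,190,.028))
roi=(345,190,372,220);h=cv2.cvtColor(up(t,*roi),cv2.COLOR_BGR2HSV);m=cv2.inRange(h,(0,0,150),(90,60,255))
m=cv2.morphologyEx(m,cv2.MORPH_CLOSE,np.ones((35,35)));c=max(cv2.findContours(m,cv2.RETR_EXTERNAL,cv2.CHAIN_APPROX_NONE)[0],key=cv2.contourArea);r=cv2.minAreaRect(c);print("box",toP("top",r[0],345,190,.04),np.array(r[1])/6*.0035,r[2])
# stylus, wedge
for n,im,roi in (("top",t,(170,220,215,260)),("side",s,(280,300,315,345))):
    for b in blobs(im,(0,130,60),(8,255,255),10,roi)[:1]+blobs(im,(172,130,60),(180,255,255),10,roi)[:1]: print(n,"red",b[0],b[1])
for n,im,roi in (("top",t,(222,232,245,255)),("side",s,(318,278,336,296))):
    for b in blobs(im,(0,0,0),(180,255,55),8,roi)[:2]: print(n,"grip",b[0],b[1],[np.round(q,1) for q in b[2]], plane(n,*b[1],.056).round(4))
k=up(t,205,228,248,256);m=cv2.inRange(cv2.cvtColor(k,cv2.COLOR_BGR2HSV),(22,110,90),(34,255,255));p=np.argwhere(m)[:,::-1].astype(np.float32)
r=cv2.minAreaRect(p.reshape(-1,1,2));P=toP("top",cv2.boxPoints(r),205,228,.002);print("outline",P.mean(0),np.linalg.norm(P[1]-P[0]),np.linalg.norm(P[2]-P[1]),r[2])
E
```

```text
board [ 0.4358 -0.3721] yaw -93.2 [0.042 0.056] brass [ 0.449 -0.374]
board [ 0.4422 -0.2772] yaw 91.9 [0.041 0.056] brass [ 0.456 -0.276]
board [ 0.5437 -0.3748] yaw 89.3 [0.04  0.056] brass [ 0.557 -0.374]
lane [ 0.56523787 -0.11814843  0.01      ] [ 0.44780754 -0.12450885  0.01      ] yaw -3.6221964190676226 [-0.06330361 -0.09231933] w 0.04558285837651123
front [0.06782526 0.45413012] yaw -3.8801582528811114 [0.46174552 0.12097282 0.01      ] [ 0.4499447  -0.06772151  0.01      ]
left [0.58435597 0.14374985 0.01      ] [0.49291994 0.1518514  0.01      ]
btn 380 [[ 0.5967161  -0.20219808  0.028     ]]
btn 87 [[ 0.61828824 -0.22669477  0.028     ]]
box [[ 0.59801388 -0.21113291  0.04      ]] [0.07888361 0.06366017] 0.8184553980827332
top red 26 [184.15384615 236.34615385]
side red 264 [297.42424242 324.89015152]
top grip 38 [234.84210526 243.23684211] [array([235. , 243.5]), array([5., 6.]), np.float64(90.0)] [0.4608 0.2409 0.056 ]
side grip 78 [326.34615385 286.93589744] [array([326.5, 287. ]), array([10.,  7.]), np.float64(90.0)] [0.4573 0.2543 0.056 ]
outline [0.46916152 0.28368807 0.002     ] 0.13198440904522066 0.0704974703630922 88.88761138916016
```

```bash
cat >> meas.py <<'E'
def boards(t,roi=(362,206,424,270),z=.005):
    u0,v0=roi[:2]; hsv=cv2.cvtColor(up(t,*roi),cv2.COLOR_BGR2HSV)
    blue=cv2.inRange(hsv,(100,60,40),(130,255,255)); b=cv2.inRange(hsv,(10,90,70),(25,255,255))
    g=cv2.morphologyEx(255-blue,cv2.MORPH_OPEN,np.ones((19,19)))
    out=[]
    for c in cv2.findContours(g,cv2.RETR_EXTERNAL,cv2.CHAIN_APPROX_NONE)[0]:
        if cv2.contourArea(c)<6000: continue
        P=toP("top",cv2.boxPoints(cv2.minAreaRect(c)),u0,v0,z)[:,:2]; ctr=P.mean(0)
        e=[P[1]-P[0],P[2]-P[1]]; L=[np.linalg.norm(x) for x in e]; d=e[int(np.argmax(L))]
        k=np.zeros_like(b); cv2.drawContours(k,[c],-1,255,-1); m=cv2.moments(k&b,True)
        br=toP("top",[m["m10"]/max(m["m00"],1),m["m01"]/max(m["m00"],1)],u0,v0,z)[0,:2] if m["m00"]>100 else ctr
        if d@(br-ctr)<0:d=-d
        out.append((ctr,np.degrees(np.arctan2(d[1],d[0])),sorted(L),br)) 
    return out
E
python3 - <<'E'
from meas import *
t=cv2.imread("pics/top0.png"); show(boards(t))
print(two((297.4,324.9),(184.15,236.3)), plane("side",297.4,324.9,.098), plane("top",182.5,236.5,.138))
print("stand?",[ (b[0],b[1],plane("top",*b[1],.052)) for b in blobs(t,(0,0,0),(180,255,60),20,(178,225,206,252))])
k=up(t,205,232,240,256);m=cv2.inRange(cv2.cvtColor(k,cv2.COLOR_BGR2HSV),(5,150,110),(19,255,255))
cs=[i for i in range(m.shape[1]) if (m[:,i]>0).sum()>40];P=toP("top",[(i,np.nonzero(m[:,i])[0].mean()) for i in cs],205,232,.015);f=np.polyfit(P[:,1],P[:,0],1);print("wedge ax",f,np.degrees(np.arctan(f[0])),P[0],P[-1])
E
```

```text
board [ 0.4161 -0.3696] yaw -8.2 [0.066 0.086] brass [ 0.45  -0.375]
board [ 0.4228 -0.2785] yaw 3.8 [0.066 0.087] brass [ 0.457 -0.276]
board [ 0.5237 -0.3748] yaw -0.0 [0.065 0.086] brass [ 0.558 -0.375]
(array([0.48303554, 0.40891229, 0.10796902]), np.float64(0.005723172922524739)) [0.48268119 0.40250811 0.098     ] [0.48415325 0.40736675 0.138     ]
stand? [(276, array([193.42028986, 237.58333333]), array([0.48274804, 0.39103202, 0.052     ]))]
wedge ax [-0.04878923  0.47519245] -2.7932017902286104 [0.45902867 0.33807851 0.015     ] [0.46170398 0.26466416 0.015     ]
```

>>> {"method": "send_rows", "body": {
  "targets": [
    {"az": 10.3},
    {"az": 10.3},
    {"az": 10.3},
    {"az": 10.3},
    {"az": 10.3},
    {"az": 10.3},
    {"az": 10.3},
    {"tx": -47, "ty": 30},
    {"tx": -47, "ty": 30},
    {"tx": -47, "ty": 30}
  ]
}}

```text
invalid input
```

>>> {"method": "send_rows", "body": {
  "targets": [
    {"tx": -47, "ty": 30},
    {"tx": -47, "ty": 30},
    {"tx": -47, "ty": 30},
    {"tx": -47, "ty": 30},
    {"tx": -47, "ty": 29},
    {"tx": -47, "ty": 29},
    {},
    {},
    {},
    {}
  ]
}}

```text
invalid input
```

>>> {"method": "send_rows", "body": {
  "targets": [
    {"tx": 0, "ty": 0, "tz": 0, "ax": 0, "ay": 0, "az": 10.3, "hand": 0},
    {"tx": 0, "ty": 0, "tz": 0, "ax": 0, "ay": 0, "az": 10.3, "hand": 0},
    {"tx": 0, "ty": 0, "tz": 0, "ax": 0, "ay": 0, "az": 10.3, "hand": 0},
    {"tx": 0, "ty": 0, "tz": 0, "ax": 0, "ay": 0, "az": 10.3, "hand": 0},
    {"tx": 0, "ty": 0, "tz": 0, "ax": 0, "ay": 0, "az": 10.3, "hand": 0},
    {"tx": 0, "ty": 0, "tz": 0, "ax": 0, "ay": 0, "az": 10.3, "hand": 0},
    {"tx": 0, "ty": 0, "tz": 0, "ax": 0, "ay": 0, "az": 10.3, "hand": 0},
    {"tx": -47, "ty": 30, "tz": 0, "ax": 0, "ay": 0, "az": 0, "hand": 0},
    {"tx": -47, "ty": 30, "tz": 0, "ax": 0, "ay": 0, "az": 0, "hand": 0},
    {"tx": -47, "ty": 30, "tz": 0, "ax": 0, "ay": 0, "az": 0, "hand": 0}
  ]
}}

```text
time: 1.35
tcp_pos: [0.2729, 0.5138, 0.2303]
eef_rot: [-3.141, 0.001, 1.621]
force: [0.4, 0.6, 0.4]
grip_width: 0.0879
grasp_force: 0.0
```

>>> {"method": "send_rows", "body": {
  "targets": [
    {"tx": -47, "ty": 30, "tz": 0, "ax": 0, "ay": 0, "az": 0, "hand": 0},
    {"tx": -47, "ty": 30, "tz": 0, "ax": 0, "ay": 0, "az": 0, "hand": 0},
    {"tx": -47, "ty": 30, "tz": 0, "ax": 0, "ay": 0, "az": 0, "hand": 0},
    {"tx": -47, "ty": 30, "tz": 0, "ax": 0, "ay": 0, "az": 0, "hand": 0},
    {"tx": -47, "ty": 29, "tz": 0, "ax": 0, "ay": 0, "az": 0, "hand": 0},
    {"tx": -47, "ty": 29, "tz": 0, "ax": 0, "ay": 0, "az": 0, "hand": 0},
    {"tx": 0, "ty": 0, "tz": 0, "ax": 0, "ay": 0, "az": 0, "hand": 0},
    {"tx": 0, "ty": 0, "tz": 0, "ax": 0, "ay": 0, "az": 0, "hand": 0},
    {"tx": 0, "ty": 0, "tz": 0, "ax": 0, "ay": 0, "az": 0, "hand": 0},
    {"tx": 0, "ty": 0, "tz": 0, "ax": 0, "ay": 0, "az": 0, "hand": 0}
  ]
}}

```text
time: 2.6
tcp_pos: [0.4633, 0.2438, 0.2305]
eef_rot: [-3.141, -0.0, 1.623]
force: [-0.5, -0.1, -0.1]
grip_width: 0.088
grasp_force: 0.0
```

>>> {"method": "send_rows", "body": {
  "targets": [
    {"tx": -3, "ty": -1, "tz": 50, "ax": 0, "ay": 0, "az": 0, "hand": 0},
    {"tx": 0, "ty": 0, "tz": 50, "ax": 0, "ay": 0, "az": 0, "hand": 0},
    {"tx": 0, "ty": 0, "tz": 40, "ax": 0, "ay": 0, "az": 0, "hand": 0},
    {"tx": 0, "ty": 0, "tz": 30, "ax": 0, "ay": 0, "az": 0, "hand": 0},
    {"tx": 0, "ty": 0, "tz": 20, "ax": 0, "ay": 0, "az": 0, "hand": 0},
    {"tx": 0, "ty": 0, "tz": 0, "ax": 0, "ay": 0, "az": 0, "hand": 255},
    {"tx": 0, "ty": 0, "tz": 0, "ax": 0, "ay": 0, "az": 0, "hand": 255},
    {"tx": 0, "ty": 0, "tz": 0, "ax": 0, "ay": 0, "az": 0, "hand": 255},
    {"tx": 0, "ty": 0, "tz": 0, "ax": 0, "ay": 0, "az": 0, "hand": 255},
    {"tx": 0, "ty": 0, "tz": 0, "ax": 0, "ay": 0, "az": 0, "hand": 255}
  ]
}}

```text
time: 3.85
tcp_pos: [0.4633, 0.2398, 0.041]
eef_rot: [3.141, -0.0, 1.62]
force: [0.4, -0.4, 0.0]
grip_width: 0.0414
grasp_force: 0.0
```

>>> {"method": "send_rows", "body": {
  "targets": [
    {"tx": 0, "ty": 0, "tz": 0, "ax": 0, "ay": 0, "az": 0, "hand": 255},
    {"tx": 0, "ty": 0, "tz": 0, "ax": 0, "ay": 0, "az": 0, "hand": 255},
    {"tx": 0, "ty": 0, "tz": 0, "ax": 0, "ay": 0, "az": 0, "hand": 255},
    {"tx": 0, "ty": 0, "tz": 0, "ax": 0, "ay": 0, "az": 0, "hand": 255},
    {"tx": 0, "ty": 0, "tz": 0, "ax": 0, "ay": 0, "az": 0, "hand": 255},
    {"tx": 0, "ty": 0, "tz": -10, "ax": 0, "ay": 0, "az": 0, "hand": 255},
    {"tx": 0, "ty": 0, "tz": -20, "ax": 0, "ay": 0, "az": 0, "hand": 255},
    {"tx": 0, "ty": 0, "tz": -20, "ax": 0, "ay": 0, "az": 0, "hand": 255},
    {"tx": 0, "ty": 0, "tz": -20, "ax": 0, "ay": 0, "az": 0, "hand": 255},
    {"tx": 0, "ty": 0, "tz": 0, "ax": 0, "ay": 0, "az": 0, "hand": 255}
  ]
}}

```text
time: 5.1
tcp_pos: [0.4641, 0.2402, 0.1121]
eef_rot: [3.139, -0.002, 1.62]
force: [-0.2, -0.1, -2.3]
grip_width: 0.0235
grasp_force: 30.0
```

Run:
```python
from h import *
s=bot.grab_frame("side")[:,:,::-1].copy(); crop(s,220,140,200,240,2.5,"pics/s1.png")
```

```text
(no output)
```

View pics/s1.png

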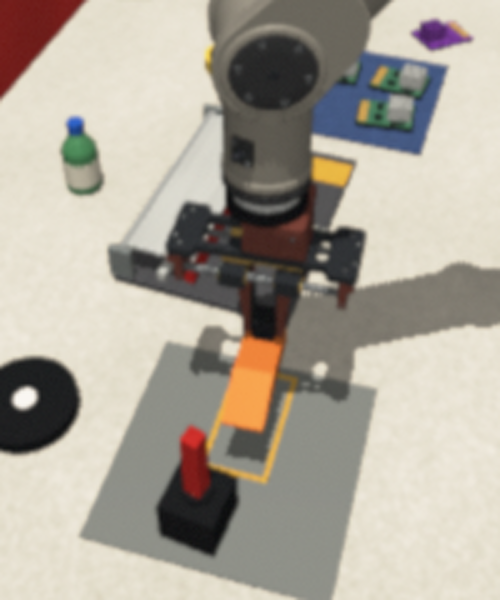

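s1 shows the wedge held by its grip, level, with its tip toward the stylus; the empty outline is below it and the stylus stands at crop (195,465).

>>> {"method": "send_rows", "body": {
  "targets": [
    {"tx": 0, "ty": 0, "tz": 0, "ax": 0, "ay": 0, "az": 9.7, "hand": 255},
    {"tx": 0, "ty": 0, "tz": 0, "ax": 0, "ay": 0, "az": 9.7, "hand": 255},
    {"tx": 0, "ty": 0, "tz": 0, "ax": 0, "ay": 0, "az": 9.7, "hand": 255},
    {"tx": 0, "ty": 0, "tz": 0, "ax": 0, "ay": 0, "az": 9.7, "hand": 255},
    {"tx": 0, "ty": 0, "tz": 0, "ax": 0, "ay": 0, "az": 9.7, "hand": 255},
    {"tx": 0, "ty": 0, "tz": 0, "ax": 0, "ay": 0, "az": 9.7, "hand": 255},
    {"tx": 0, "ty": 0, "tz": 0, "ax": 0, "ay": 0, "az": 9.7, "hand": 255},
    {"tx": 0, "ty": 0, "tz": 0, "ax": 0, "ay": 0, "az": 9.7, "hand": 255},
    {"tx": 0, "ty": 0, "tz": 0, "ax": 0, "ay": 0, "az": 9.5, "hand": 255},
    {"tx": 0, "ty": 0, "tz": 0, "ax": 0, "ay": 0, "az": 9.5, "hand": 255}
  ]
}}

```text
time: 6.4
tcp_pos: [0.4626, 0.2393, 0.1097]
eef_rot: [3.14, 0.001, -0.071]
force: [-0.1, 1.4, -2.1]
grip_width: 0.0233
grasp_force: 30.0
```

>>> {"method": "send_rows", "body": {
  "targets": [
    {"tx": 1, "ty": 45, "tz": 0, "ax": 0, "ay": 0, "az": 0, "hand": 255},
    {"tx": 1, "ty": 45, "tz": 0, "ax": 0, "ay": 0, "az": 0, "hand": 255},
    {"tx": 1, "ty": 45, "tz": 0, "ax": 0, "ay": 0, "az": 0, "hand": 255},
    {"tx": 1, "ty": 45, "tz": 0, "ax": 0, "ay": 0, "az": 0, "hand": 255},
    {"tx": 1, "ty": 45, "tz": 0, "ax": 0, "ay": 0, "az": 0, "hand": 255},
    {"tx": 0, "ty": 45, "tz": 0, "ax": 0, "ay": 0, "az": 0, "hand": 255},
    {"tx": 0, "ty": 45, "tz": 10, "ax": 0, "ay": 0, "az": 0, "hand": 255},
    {"tx": 0, "ty": 45, "tz": 20, "ax": 0, "ay": 0, "az": 0, "hand": 255},
    {"tx": 0, "ty": 0, "tz": 20, "ax": 0, "ay": 0, "az": 0, "hand": 255},
    {"tx": 0, "ty": 0, "tz": 0, "ax": 0, "ay": 0, "az": 0, "hand": 255}
  ]
}}

```text
time: 7.65
tcp_pos: [0.4428, -0.1203, 0.0592]
eef_rot: [3.141, 0.004, -0.067]
force: [-0.2, -0.5, -1.3]
grip_width: 0.0238
grasp_force: 30.0
```

Run:
```python
from h import *
print(bot.sense()["eef_rot"],bot.sense()["tcp_pos"])
s=bot.grab_frame("side")[:,:,::-1].copy(); t=bot.grab_frame("top")[:,:,::-1].copy()
cv2.imwrite("pics/s2f.png",s);cv2.imwrite("pics/t2f.png",t)
a=cv2.resize(s[150:290,240:400],None,fx=3,fy=3,interpolation=cv2.INTER_CUBIC); b=cv2.resize(t[170:275,255:365],None,fx=4,fy=4,interpolation=cv2.INTER_CUBIC)[:420,:320*1]
cv2.imwrite("pics/s2.png",np.hstack([a[:420,:480],b[:420]]))
k=cv2.inRange(cv2.cvtColor(t,cv2.COLOR_BGR2HSV),(20,110,90),(34,255,255)); k[:, :200]=0;k[:,255:]=0
p=np.argwhere(k[225:262]).astype(np.float32)[:,::-1]; r=cv2.minAreaRect(p.reshape(-1,1,2)); print("outline",plane("top",r[0][0],r[0][1]+225,.002),np.array(r[1])*.0036,r[2])
```

```text
[ 3.14120218  0.00392894 -0.06721472] [ 0.44281911 -0.12031455  0.05920523]
outline [0.46857248 0.28270168 0.002     ] [0.0684 0.1224] 90.0
```

View pics/s2.png

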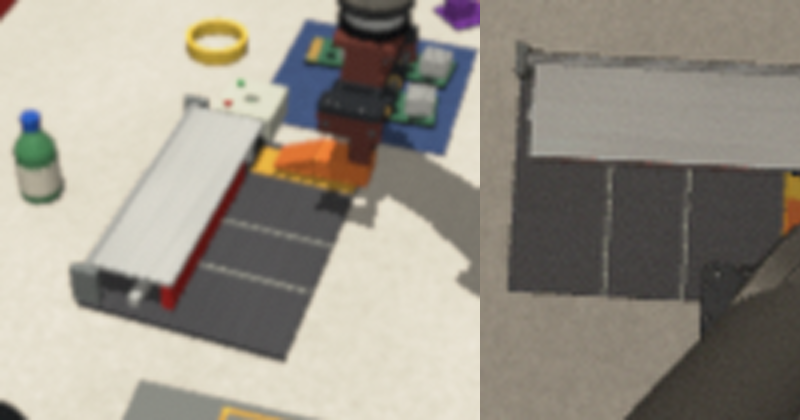

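s2 shows the wedge aligned over the yellow lane with its tip toward the roller (side crop 320,155). I'll lower it and push.

>>> {"method": "send_rows", "body": {
  "targets": [
    {"tx": 0, "ty": 0, "tz": 6, "ax": 0, "ay": 0, "az": 0, "hand": 255},
    {"tx": 0, "ty": 0, "tz": 3, "ax": 0, "ay": 0, "az": 0, "hand": 255},
    {"tx": 10, "ty": 0, "tz": 0, "ax": 0, "ay": 0, "az": 0, "hand": 255},
    {"tx": 10, "ty": 0, "tz": 0, "ax": 0, "ay": 0, "az": 0, "hand": 255},
    {"tx": 10, "ty": 0, "tz": 0, "ax": 0, "ay": 0, "az": 0, "hand": 255},
    {"tx": 10, "ty": 0, "tz": 0, "ax": 0, "ay": 0, "az": 0, "hand": 255},
    {"tx": 10, "ty": 0, "tz": 0, "ax": 0, "ay": 0, "az": 0, "hand": 255},
    {"tx": 10, "ty": 0, "tz": 0, "ax": 0, "ay": 0, "az": 0, "hand": 255},
    {"tx": 0, "ty": 0, "tz": 0, "ax": 0, "ay": 0, "az": 0, "hand": 255},
    {"tx": 0, "ty": 0, "tz": 0, "ax": 0, "ay": 0, "az": 0, "hand": 255}
  ]
}}

```text
time: 9.0
tcp_pos: [0.5013, -0.1237, 0.0506]
eef_rot: [-3.141, 0.006, -0.066]
force: [-6.9, 0.5, -2.5]
grip_width: 0.0238
grasp_force: 30.0
```

>>> {"method": "send_rows", "body": {
  "targets": [
    {"tx": 8, "ty": 0, "tz": 0, "ax": 0, "ay": 0, "az": 0, "hand": 255},
    {"tx": 8, "ty": 0, "tz": 0, "ax": 0, "ay": 0, "az": 0, "hand": 255},
    {"tx": 8, "ty": 0, "tz": 0, "ax": 0, "ay": 0, "az": 0, "hand": 255},
    {"tx": 8, "ty": 0, "tz": 0, "ax": 0, "ay": 0, "az": 0, "hand": 255},
    {"tx": 7, "ty": 0, "tz": 0, "ax": 0, "ay": 0, "az": 0, "hand": 255},
    {"tx": 0, "ty": 0, "tz": 0, "ax": 0, "ay": 0, "az": 0, "hand": 255},
    {"tx": 0, "ty": 0, "tz": 0, "ax": 0, "ay": 0, "az": 0, "hand": 255},
    {"tx": 0, "ty": 0, "tz": 0, "ax": 0, "ay": 0, "az": 0, "hand": 255},
    {"tx": 0, "ty": 0, "tz": 0, "ax": 0, "ay": 0, "az": 0, "hand": 255},
    {"tx": 0, "ty": 0, "tz": 0, "ax": 0, "ay": 0, "az": 0, "hand": 255}
  ]
}}

```text
time: 10.25
tcp_pos: [0.5433, -0.1264, 0.0517]
eef_rot: [-3.141, -0.0, -0.066]
force: [-0.6, 0.0, -8.2]
grip_width: 0.024
grasp_force: 30.0
```

Run:
```python
from h import *
print(bot.sense()["tcp_pos"],bot.sense()["force"])
s=bot.grab_frame("side")[:,:,::-1].copy()
crop(s,250,130,150,130,4,"pics/s3.png")
```

```text
[ 0.54330007 -0.12638321  0.05170332] [-6.08628686e-01  2.77254420e-03 -8.15445087e+00]
```

View pics/s3.png

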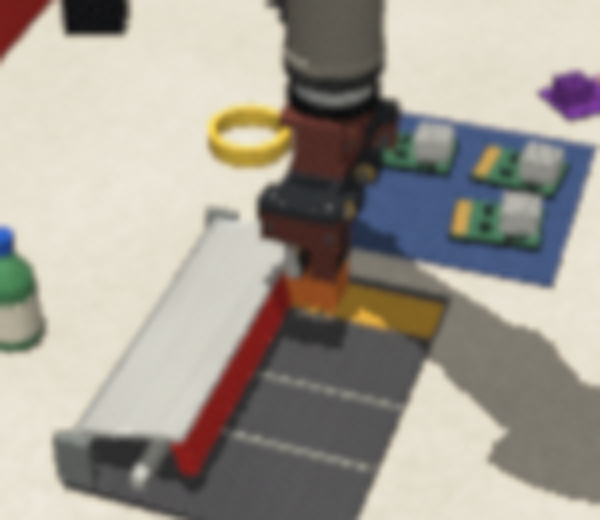

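s3 shows the arm raised with the wedge under the roller. I'll let the wedge down, release and retreat.

>>> {"method": "send_rows", "body": {
  "targets": [
    {"tx": -1, "ty": 0, "tz": 2, "ax": 0, "ay": 0, "az": 0, "hand": 255},
    {"tx": -1, "ty": 0, "tz": 1, "ax": 0, "ay": 0, "az": 0, "hand": 255},
    {"tx": 0, "ty": 0, "tz": 0, "ax": 0, "ay": 0, "az": 0, "hand": 70},
    {"tx": 0, "ty": 0, "tz": 0, "ax": 0, "ay": 0, "az": 0, "hand": 70},
    {"tx": 0, "ty": 0, "tz": 0, "ax": 0, "ay": 0, "az": 0, "hand": 70},
    {"tx": 0, "ty": 0, "tz": 0, "ax": 0, "ay": 0, "az": 0, "hand": 70},
    {"tx": 0, "ty": 0, "tz": 0, "ax": 0, "ay": 0, "az": 0, "hand": 70},
    {"tx": 0, "ty": 0, "tz": -30, "ax": 0, "ay": 0, "az": 0, "hand": 70},
    {"tx": 0, "ty": 0, "tz": -40, "ax": 0, "ay": 0, "az": 0, "hand": 70},
    {"tx": 0, "ty": 0, "tz": -50, "ax": 0, "ay": 0, "az": 0, "hand": 70}
  ]
}}

```text
time: 11.55
tcp_pos: [0.5407, -0.1261, 0.1693]
eef_rot: [3.141, 0.002, -0.066]
force: [0.4, -1.0, 1.0]
grip_width: 0.0634
grasp_force: 0.0
```

Run:
```python
from meas import *
s=bot.grab_frame("side")[:,:,::-1].copy();t=bot.grab_frame("top")[:,:,::-1].copy();cv2.imwrite("pics/t4f.png",t)
a=cv2.resize(s[130:260,250:400],None,fx=2.6,fy=2.6,interpolation=cv2.INTER_CUBIC);b=cv2.resize(t[175:285,335:435],None,fx=3.05,fy=3.05,interpolation=cv2.INTER_CUBIC)[:338]
cv2.imwrite("pics/s4.png",np.hstack([a[:335],b[:335]])); show(boards(t))
```

```text
board [ 0.4161 -0.3698] yaw -8.1 [0.065 0.086] brass [ 0.45  -0.375]
board [ 0.4233 -0.2786] yaw 4.7 [0.065 0.086] brass [ 0.457 -0.276]
board [ 0.5234 -0.3747] yaw -0.9 [0.065 0.085] brass [ 0.558 -0.375]
board [ 0.5546 -0.2464] yaw 178.7 [0.057 0.081] brass [ 0.555 -0.246]
```

View pics/s4.png

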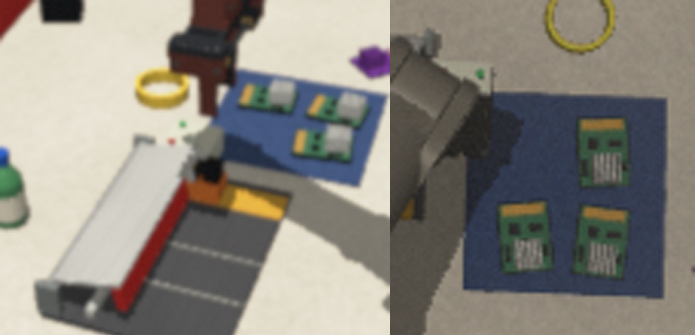

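s4 shows the wedge holding the arm propped by itself, with the three modules undisturbed. Next is the first module, at (0.423,-0.279).

>>> {"method": "send_rows", "body": {
  "targets": [
    {"tx": 0, "ty": 0, "tz": -10, "ax": 0, "ay": 0, "az": -8.1, "hand": 70},
    {"tx": -37, "ty": 36, "tz": 0, "ax": 0, "ay": 0, "az": 0, "hand": 70},
    {"tx": -37, "ty": 36, "tz": 0, "ax": 0, "ay": 0, "az": 0, "hand": 70},
    {"tx": -37, "ty": 36, "tz": 0, "ax": 0, "ay": 0, "az": 0, "hand": 70},
    {"tx": -37, "ty": 35, "tz": 0, "ax": 0, "ay": 0, "az": 0, "hand": 70},
    {"tx": 0, "ty": 0, "tz": 45, "ax": 0, "ay": 0, "az": 0, "hand": 70},
    {"tx": 0, "ty": 0, "tz": 45, "ax": 0, "ay": 0, "az": 0, "hand": 70},
    {"tx": 0, "ty": 0, "tz": 30, "ax": 0, "ay": 0, "az": 0, "hand": 70},
    {"tx": 0, "ty": 0, "tz": 0, "ax": 0, "ay": 0, "az": 0, "hand": 70},
    {"tx": 0, "ty": 0, "tz": 0, "ax": 0, "ay": 0, "az": 0, "hand": 70}
  ]
}}

```text
time: 12.9
tcp_pos: [0.4048, -0.2806, 0.0594]
eef_rot: [3.141, -0.001, 0.075]
force: [0.1, 0.3, 0.7]
grip_width: 0.0637
grasp_force: 0.0
```

>>> {"method": "send_rows", "body": {
  "targets": [
    {"tx": -1, "ty": 0, "tz": 20, "ax": 0, "ay": 0, "az": 0, "hand": 70},
    {"tx": 0, "ty": 0, "tz": 20, "ax": 0, "ay": 0, "az": 0, "hand": 70},
    {"tx": 0, "ty": 0, "tz": 0, "ax": 0, "ay": 0, "az": 0, "hand": 255},
    {"tx": 0, "ty": 0, "tz": 0, "ax": 0, "ay": 0, "az": 0, "hand": 255},
    {"tx": 0, "ty": 0, "tz": 0, "ax": 0, "ay": 0, "az": 0, "hand": 255},
    {"tx": 0, "ty": 0, "tz": 0, "ax": 0, "ay": 0, "az": 0, "hand": 255},
    {"tx": 0, "ty": 0, "tz": 0, "ax": 0, "ay": 0, "az": 0, "hand": 255},
    {"tx": 0, "ty": 0, "tz": 0, "ax": 0, "ay": 0, "az": 0, "hand": 255},
    {"tx": 0, "ty": 0, "tz": -10, "ax": 0, "ay": 0, "az": 0, "hand": 255},
    {"tx": 0, "ty": 0, "tz": -10, "ax": 0, "ay": 0, "az": 0, "hand": 255}
  ]
}}

```text
time: 14.15
tcp_pos: [0.4034, -0.2802, 0.0393]
eef_rot: [-3.141, 0.0, 0.076]
force: [-0.5, 0.1, -1.3]
grip_width: 0.0294
grasp_force: 30.0
```

>>> {"method": "send_rows", "body": {
  "targets": [
    {"tx": 0, "ty": 0, "tz": -45, "ax": 0, "ay": 0, "az": 0, "hand": 255},
    {"tx": 0, "ty": 0, "tz": -45, "ax": 0, "ay": 0, "az": 8.2, "hand": 255},
    {"tx": 10, "ty": -48, "tz": 0, "ax": 0, "ay": 0, "az": 0, "hand": 255},
    {"tx": 10, "ty": -48, "tz": 0, "ax": 0, "ay": 0, "az": 0, "hand": 255},
    {"tx": 10, "ty": -48, "tz": 0, "ax": 0, "ay": 0, "az": 0, "hand": 255},
    {"tx": 10, "ty": -48, "tz": 0, "ax": 0, "ay": 0, "az": 0, "hand": 255},
    {"tx": 10, "ty": -48, "tz": 0, "ax": 0, "ay": 0, "az": 0, "hand": 255},
    {"tx": 9, "ty": -48, "tz": 0, "ax": 0, "ay": 0, "az": 0, "hand": 255},
    {"tx": 9, "ty": -48, "tz": 0, "ax": 0, "ay": 0, "az": 0, "hand": 255},
    {"tx": 9, "ty": -47, "tz": 0, "ax": 0, "ay": 0, "az": 0, "hand": 255}
  ]
}}

```text
time: 15.4
tcp_pos: [0.5062, 0.0985, 0.1292]
eef_rot: [-3.141, -0.0, -0.067]
force: [1.8, -0.2, -0.5]
grip_width: 0.0297
grasp_force: 30.0
```

>>> {"method": "send_rows", "body": {
  "targets": [
    {"tx": 0, "ty": 0, "tz": 30, "ax": 0, "ay": 0, "az": 0, "hand": 255},
    {"tx": 0, "ty": 0, "tz": 30, "ax": 0, "ay": 0, "az": 0, "hand": 255},
    {"tx": 0, "ty": 0, "tz": 25, "ax": 0, "ay": 0, "az": 0, "hand": 255},
    {"tx": 0, "ty": 0, "tz": 8, "ax": 0, "ay": 0, "az": 0, "hand": 255},
    {"tx": 0, "ty": 0, "tz": 0, "ax": 0, "ay": 0, "az": 0, "hand": 255},
    {"tx": 0, "ty": 0, "tz": 0, "ax": 0, "ay": 0, "az": 0, "hand": 255},
    {"tx": 0, "ty": 0, "tz": 0, "ax": 0, "ay": 0, "az": 0, "hand": 255},
    {"tx": 0, "ty": 0, "tz": 0, "ax": 0, "ay": 0, "az": 0, "hand": 255},
    {"tx": 0, "ty": 0, "tz": 0, "ax": 0, "ay": 0, "az": 0, "hand": 255},
    {"tx": 0, "ty": 0, "tz": 0, "ax": 0, "ay": 0, "az": 0, "hand": 255}
  ]
}}

```text
time: 16.65
tcp_pos: [0.5062, 0.0968, 0.0357]
eef_rot: [-3.142, -0.0, -0.067]
force: [-0.6, 0.1, -1.2]
grip_width: 0.03
grasp_force: 30.0
```

>>> {"method": "send_rows", "body": {
  "targets": [
    {"tx": 0, "ty": 0, "tz": 5, "ax": 0, "ay": 0, "az": 0, "hand": 255},
    {"tx": 0, "ty": 0, "tz": 3, "ax": 0, "ay": 0, "az": 0, "hand": 255},
    {"tx": 10, "ty": 0, "tz": 0, "ax": 0, "ay": 0, "az": 0, "hand": 255},
    {"tx": 10, "ty": 0, "tz": 0, "ax": 0, "ay": 0, "az": 0, "hand": 255},
    {"tx": 10, "ty": 0, "tz": 0, "ax": 0, "ay": 0, "az": 0, "hand": 255},
    {"tx": 10, "ty": 0, "tz": 0, "ax": 0, "ay": 0, "az": 0, "hand": 255},
    {"tx": 4, "ty": 0, "tz": 0, "ax": 0, "ay": 0, "az": 0, "hand": 255},
    {"tx": 2, "ty": 0, "tz": 0, "ax": 0, "ay": 0, "az": 0, "hand": 255},
    {"tx": 2, "ty": 0, "tz": 0, "ax": 0, "ay": 0, "az": 0, "hand": 255},
    {"tx": 0, "ty": 0, "tz": 0, "ax": 0, "ay": 0, "az": 0, "hand": 255}
  ]
}}

```text
time: 17.9
tcp_pos: [0.554, 0.0936, 0.0276]
eef_rot: [-3.142, 0.0, -0.067]
force: [0.5, 0.1, -0.6]
grip_width: 0.0297
grasp_force: 30.0
```

>>> {"method": "send_rows", "body": {
  "targets": [
    {"tx": 1, "ty": 0, "tz": 0, "ax": 0, "ay": 0, "az": 0, "hand": 255},
    {"tx": 1, "ty": 0, "tz": 0, "ax": 0, "ay": 0, "az": 0, "hand": 255},
    {"tx": 1, "ty": 0, "tz": 0, "ax": 0, "ay": 0, "az": 0, "hand": 255},
    {"tx": 1, "ty": 0, "tz": 0, "ax": 0, "ay": 0, "az": 0, "hand": 255},
    {"tx": 0, "ty": 0, "tz": 0, "ax": 0, "ay": 0, "az": 0, "hand": 255},
    {"tx": 0, "ty": 0, "tz": 0, "ax": 0, "ay": 0, "az": 0, "hand": 255},
    {"tx": 0, "ty": 0, "tz": 0, "ax": 0, "ay": 0, "az": 0, "hand": 255},
    {"tx": 0, "ty": 0, "tz": 0, "ax": 0, "ay": 0, "az": 0, "hand": 255},
    {"tx": 0, "ty": 0, "tz": 0, "ax": 0, "ay": 0, "az": 0, "hand": 255},
    {"tx": 0, "ty": 0, "tz": 0, "ax": 0, "ay": 0, "az": 0, "hand": 255}
  ]
}}

```text
time: 19.15
tcp_pos: [0.5562, 0.0934, 0.0274]
eef_rot: [-3.141, 0.004, -0.067]
force: [-6.4, 0.8, 4.2]
grip_width: 0.0297
grasp_force: 30.0
```

>>> {"method": "send_rows", "body": {
  "targets": [
    {"tx": 0, "ty": 0, "tz": 0, "ax": 0, "ay": 0, "az": 0, "hand": 70},
    {"tx": 0, "ty": 0, "tz": 0, "ax": 0, "ay": 0, "az": 0, "hand": 70},
    {"tx": 0, "ty": 0, "tz": 0, "ax": 0, "ay": 0, "az": 0, "hand": 70},
    {"tx": 0, "ty": 0, "tz": 0, "ax": 0, "ay": 0, "az": 0, "hand": 70},
    {"tx": 0, "ty": 0, "tz": -30, "ax": 0, "ay": 0, "az": 0, "hand": 70},
    {"tx": 0, "ty": 0, "tz": -45, "ax": 0, "ay": 0, "az": 0, "hand": 70},
    {"tx": 0, "ty": 0, "tz": -45, "ax": 0, "ay": 0, "az": 0, "hand": 70},
    {"tx": -10, "ty": 40, "tz": 0, "ax": 0, "ay": 0, "az": 0, "hand": 70},
    {"tx": -10, "ty": 40, "tz": 0, "ax": 0, "ay": 0, "az": 0, "hand": 70},
    {"tx": 0, "ty": 0, "tz": 0, "ax": 0, "ay": 0, "az": 4.6, "hand": 70}
  ]
}}

```text
time: 20.4
tcp_pos: [0.5316, 0.0112, 0.1483]
eef_rot: [-3.141, -0.0, -0.155]
force: [0.9, 0.8, -0.2]
grip_width: 0.0637
grasp_force: 0.0
```

```bash
cat > look.py <<'E'
from meas import *
import sys
def look(name):
    s=bot.grab_frame("side")[:,:,::-1].copy();t=bot.grab_frame("top")[:,:,::-1].copy();cv2.imwrite(f"pics/{name}s.png",s);cv2.imwrite(f"pics/{name}t.png",t)
    show(boards(t)); p=bot.sense(); print(p["time"],p["tcp_pos"].round(4),p["eef_rot"].round(3))
    for b in blobs(t,(5,150,80),(19,255,255),12,(320,180,350,262))[:2]: print("orange",b[0],b[1].round(1),plane("top",*b[1],.036).round(3))
    return s,t
if __name__=="__main__": look(sys.argv[1])
E
python3 look.py a1
```

```text
board [ 0.4163 -0.3696] yaw -7.3 [0.065 0.086] brass [ 0.45  -0.375]
board [ 0.5238 -0.3747] yaw -0.4 [0.065 0.085] brass [ 0.558 -0.375]
20.5 [0.5326 0.0142 0.1478] [-3.141 -0.    -0.15 ]
orange 77 [335.1 223.5] [ 0.528 -0.119  0.036]
```

>>> {"method": "send_rows", "body": {
  "targets": [
    {"tx": -10, "ty": 50, "tz": 0, "ax": 0, "ay": 0, "az": 0, "hand": 70},
    {"tx": -10, "ty": 50, "tz": 0, "ax": 0, "ay": 0, "az": 0, "hand": 70},
    {"tx": -10, "ty": 50, "tz": 0, "ax": 0, "ay": 0, "az": 0, "hand": 70},
    {"tx": -10, "ty": 50, "tz": 0, "ax": 0, "ay": 0, "az": 0, "hand": 70},
    {"tx": -10, "ty": 49, "tz": 0, "ax": 0, "ay": 0, "az": 0, "hand": 70},
    {"tx": -10, "ty": 49, "tz": 0, "ax": 0, "ay": 0, "az": 0, "hand": 70},
    {"tx": -9, "ty": 49, "tz": 0, "ax": 0, "ay": 0, "az": 0, "hand": 70},
    {"tx": -9, "ty": 49, "tz": 20, "ax": 0, "ay": 0, "az": 0, "hand": 70},
    {"tx": 0, "ty": 0, "tz": 40, "ax": 0, "ay": 0, "az": 0, "hand": 70},
    {"tx": 0, "ty": 0, "tz": 20, "ax": 0, "ay": 0, "az": 0, "hand": 70}
  ]
}}

```text
time: 21.75
tcp_pos: [0.3969, -0.3649, 0.0659]
eef_rot: [-3.14, 0.002, -0.146]
force: [0.4, 0.6, -0.2]
grip_width: 0.0637
grasp_force: 0.0
```

>>> {"method": "send_rows", "body": {
  "targets": [
    {"tx": 0, "ty": 0, "tz": 25, "ax": 0, "ay": 0, "az": 0, "hand": 70},
    {"tx": 0, "ty": 0, "tz": 21, "ax": 0, "ay": 0, "az": 0, "hand": 70},
    {"tx": 0, "ty": 0, "tz": 0, "ax": 0, "ay": 0, "az": 0, "hand": 255},
    {"tx": 0, "ty": 0, "tz": 0, "ax": 0, "ay": 0, "az": 0, "hand": 255},
    {"tx": 0, "ty": 0, "tz": 0, "ax": 0, "ay": 0, "az": 0, "hand": 255},
    {"tx": 0, "ty": 0, "tz": 0, "ax": 0, "ay": 0, "az": 0, "hand": 255},
    {"tx": 0, "ty": 0, "tz": 0, "ax": 0, "ay": 0, "az": 0, "hand": 255},
    {"tx": 0, "ty": 0, "tz": 0, "ax": 0, "ay": 0, "az": 0, "hand": 255},
    {"tx": 0, "ty": 0, "tz": -10, "ax": 0, "ay": 0, "az": 0, "hand": 255},
    {"tx": 0, "ty": 0, "tz": -10, "ax": 0, "ay": 0, "az": 0, "hand": 255}
  ]
}}

```text
time: 23.0
tcp_pos: [0.3971, -0.3652, 0.0422]
eef_rot: [-3.141, 0.0, -0.148]
force: [0.1, 0.0, -1.5]
grip_width: 0.0298
grasp_force: 29.9
```

>>> {"method": "send_rows", "body": {
  "targets": [
    {"tx": 0, "ty": 0, "tz": -45, "ax": 0, "ay": 0, "az": 0, "hand": 255},
    {"tx": 0, "ty": 0, "tz": -45, "ax": 0, "ay": 0, "az": -4.7, "hand": 255},
    {"tx": 10, "ty": -50, "tz": 0, "ax": 0, "ay": 0, "az": 0, "hand": 255},
    {"tx": 10, "ty": -50, "tz": 0, "ax": 0, "ay": 0, "az": 0, "hand": 255},
    {"tx": 10, "ty": -50, "tz": 0, "ax": 0, "ay": 0, "az": 0, "hand": 255},
    {"tx": 10, "ty": -50, "tz": 0, "ax": 0, "ay": 0, "az": 0, "hand": 255},
    {"tx": 10, "ty": -49, "tz": 0, "ax": 0, "ay": 0, "az": 0, "hand": 255},
    {"tx": 10, "ty": -49, "tz": 0, "ax": 0, "ay": 0, "az": 0, "hand": 255},
    {"tx": 9, "ty": -49, "tz": 0, "ax": 0, "ay": 0, "az": 0, "hand": 255},
    {"tx": 9, "ty": -49, "tz": 0, "ax": 0, "ay": 0, "az": 0, "hand": 255}
  ]
}}

```text
time: 24.25
tcp_pos: [0.5012, 0.0264, 0.1322]
eef_rot: [-3.141, -0.0, -0.066]
force: [0.5, -0.1, -1.0]
grip_width: 0.03
grasp_force: 29.9
```

>>> {"method": "send_rows", "body": {
  "targets": [
    {"tx": 0, "ty": 0, "tz": 30, "ax": 0, "ay": 0, "az": 0, "hand": 255},
    {"tx": 0, "ty": 0, "tz": 30, "ax": 0, "ay": 0, "az": 0, "hand": 255},
    {"tx": 0, "ty": 0, "tz": 25, "ax": 0, "ay": 0, "az": 0, "hand": 255},
    {"tx": 0, "ty": 0, "tz": 10, "ax": 0, "ay": 0, "az": 0, "hand": 255},
    {"tx": 0, "ty": 0, "tz": 0, "ax": 0, "ay": 0, "az": 0, "hand": 255},
    {"tx": 0, "ty": 0, "tz": 0, "ax": 0, "ay": 0, "az": 0, "hand": 255},
    {"tx": 0, "ty": 0, "tz": 0, "ax": 0, "ay": 0, "az": 0, "hand": 255},
    {"tx": 0, "ty": 0, "tz": 0, "ax": 0, "ay": 0, "az": 0, "hand": 255},
    {"tx": 0, "ty": 0, "tz": 0, "ax": 0, "ay": 0, "az": 0, "hand": 255},
    {"tx": 0, "ty": 0, "tz": 0, "ax": 0, "ay": 0, "az": 0, "hand": 255}
  ]
}}

```text
time: 25.5
tcp_pos: [0.5011, 0.0246, 0.0367]
eef_rot: [-3.142, -0.0, -0.066]
force: [0.4, -0.2, -0.6]
grip_width: 0.0299
grasp_force: 29.9
```

>>> {"method": "send_rows", "body": {
  "targets": [
    {"tx": 0, "ty": 0, "tz": 4, "ax": 0, "ay": 0, "az": 0, "hand": 255},
    {"tx": 0, "ty": 0, "tz": 2, "ax": 0, "ay": 0, "az": 0, "hand": 255},
    {"tx": 10, "ty": 0, "tz": 0, "ax": 0, "ay": 0, "az": 0, "hand": 255},
    {"tx": 10, "ty": 0, "tz": 0, "ax": 0, "ay": 0, "az": 0, "hand": 255},
    {"tx": 10, "ty": 0, "tz": 0, "ax": 0, "ay": 0, "az": 0, "hand": 255},
    {"tx": 10, "ty": 0, "tz": 0, "ax": 0, "ay": 0, "az": 0, "hand": 255},
    {"tx": 5, "ty": 0, "tz": 0, "ax": 0, "ay": 0, "az": 0, "hand": 255},
    {"tx": 2, "ty": 0, "tz": 0, "ax": 0, "ay": 0, "az": 0, "hand": 255},
    {"tx": 1, "ty": 0, "tz": 0, "ax": 0, "ay": 0, "az": 0, "hand": 255},
    {"tx": 1, "ty": 0, "tz": 0, "ax": 0, "ay": 0, "az": 0, "hand": 255}
  ]
}}

```text
time: 26.75
tcp_pos: [0.5498, 0.0215, 0.0306]
eef_rot: [-3.141, 0.0, -0.066]
force: [0.0, -0.5, -2.0]
grip_width: 0.03
grasp_force: 30.0
```

>>> {"method": "send_rows", "body": {
  "targets": [
    {"tx": 1, "ty": 0, "tz": 0, "ax": 0, "ay": 0, "az": 0, "hand": 255},
    {"tx": 1, "ty": 0, "tz": 0, "ax": 0, "ay": 0, "az": 0, "hand": 255},
    {"tx": 0, "ty": 0, "tz": 0, "ax": 0, "ay": 0, "az": 0, "hand": 255},
    {"tx": 0, "ty": 0, "tz": 0, "ax": 0, "ay": 0, "az": 0, "hand": 255},
    {"tx": 0, "ty": 0, "tz": 0, "ax": 0, "ay": 0, "az": 0, "hand": 255},
    {"tx": 0, "ty": 0, "tz": 0, "ax": 0, "ay": 0, "az": 0, "hand": 255},
    {"tx": 0, "ty": 0, "tz": 0, "ax": 0, "ay": 0, "az": 0, "hand": 255},
    {"tx": 0, "ty": 0, "tz": 0, "ax": 0, "ay": 0, "az": 0, "hand": 255},
    {"tx": 0, "ty": 0, "tz": 0, "ax": 0, "ay": 0, "az": 0, "hand": 255},
    {"tx": 0, "ty": 0, "tz": 0, "ax": 0, "ay": 0, "az": 0, "hand": 255}
  ]
}}

```text
time: 28.0
tcp_pos: [0.5514, 0.0213, 0.0305]
eef_rot: [-3.141, 0.001, -0.066]
force: [-4.3, -0.1, 1.3]
grip_width: 0.03
grasp_force: 30.0
```

>>> {"method": "send_rows", "body": {
  "targets": [
    {"tx": 0, "ty": 0, "tz": 0, "ax": 0, "ay": 0, "az": 0, "hand": 75},
    {"tx": 0, "ty": 0, "tz": 0, "ax": 0, "ay": 0, "az": 0, "hand": 75},
    {"tx": 0, "ty": 0, "tz": 0, "ax": 0, "ay": 0, "az": 0, "hand": 75},
    {"tx": 0, "ty": 0, "tz": 0, "ax": 0, "ay": 0, "az": 0, "hand": 75},
    {"tx": 0, "ty": 0, "tz": -30, "ax": 0, "ay": 0, "az": 0, "hand": 75},
    {"tx": 0, "ty": 0, "tz": -45, "ax": 0, "ay": 0, "az": 0, "hand": 75},
    {"tx": 0, "ty": 0, "tz": -45, "ax": 0, "ay": 0, "az": 0, "hand": 75},
    {"tx": 0, "ty": 0, "tz": 0, "ax": 0, "ay": 0, "az": -3.3, "hand": 75},
    {"tx": 0, "ty": 0, "tz": 0, "ax": 0, "ay": 0, "az": 0, "hand": 75},
    {"tx": 0, "ty": 0, "tz": 0, "ax": 0, "ay": 0, "az": 0, "hand": 75}
  ]
}}

```text
time: 29.25
tcp_pos: [0.5516, 0.0213, 0.1501]
eef_rot: [3.142, 0.001, -0.009]
force: [0.0, 0.1, -0.4]
grip_width: 0.062
grasp_force: 0.0
```

```bash
python3 look.py a2
```

```text
board [ 0.5239 -0.3747] yaw 0.4 [0.065 0.086] brass [ 0.558 -0.375]
29.35 [0.5516 0.0212 0.15  ] [ 3.141e+00  1.000e-03 -9.000e-03]
orange 52 [336.8 220.2] [ 0.54  -0.126  0.036]
```

>>> {"method": "send_rows", "body": {
  "targets": [
    {"tx": -6, "ty": 50, "tz": 0, "ax": 0, "ay": 0, "az": 0, "hand": 75},
    {"tx": -6, "ty": 50, "tz": 0, "ax": 0, "ay": 0, "az": 0, "hand": 75},
    {"tx": -6, "ty": 50, "tz": 0, "ax": 0, "ay": 0, "az": 0, "hand": 75},
    {"tx": -6, "ty": 50, "tz": 0, "ax": 0, "ay": 0, "az": 0, "hand": 75},
    {"tx": -5, "ty": 49, "tz": 0, "ax": 0, "ay": 0, "az": 0, "hand": 75},
    {"tx": -5, "ty": 49, "tz": 0, "ax": 0, "ay": 0, "az": 0, "hand": 75},
    {"tx": -5, "ty": 49, "tz": 0, "ax": 0, "ay": 0, "az": 0, "hand": 75},
    {"tx": -5, "ty": 49, "tz": 20, "ax": 0, "ay": 0, "az": 0, "hand": 75},
    {"tx": 0, "ty": 0, "tz": 40, "ax": 0, "ay": 0, "az": 0, "hand": 75},
    {"tx": 0, "ty": 0, "tz": 20, "ax": 0, "ay": 0, "az": 0, "hand": 75}
  ]
}}

```text
time: 30.6
tcp_pos: [0.5035, -0.374, 0.0681]
eef_rot: [-3.14, 0.003, -0.009]
force: [0.0, 0.7, 1.0]
grip_width: 0.062
grasp_force: 0.0
```

>>> {"method": "send_rows", "body": {
  "targets": [
    {"tx": 0, "ty": 0, "tz": 0, "ax": 0, "ay": 0, "az": 0, "hand": 75},
    {"tx": 0, "ty": 0, "tz": 25, "ax": 0, "ay": 0, "az": 0, "hand": 75},
    {"tx": 0, "ty": 0, "tz": 24, "ax": 0, "ay": 0, "az": 0, "hand": 75},
    {"tx": 0, "ty": 0, "tz": 0, "ax": 0, "ay": 0, "az": 0, "hand": 255},
    {"tx": 0, "ty": 0, "tz": 0, "ax": 0, "ay": 0, "az": 0, "hand": 255},
    {"tx": 0, "ty": 0, "tz": 0, "ax": 0, "ay": 0, "az": 0, "hand": 255},
    {"tx": 0, "ty": 0, "tz": 0, "ax": 0, "ay": 0, "az": 0, "hand": 255},
    {"tx": 0, "ty": 0, "tz": 0, "ax": 0, "ay": 0, "az": 0, "hand": 255},
    {"tx": 0, "ty": 0, "tz": 0, "ax": 0, "ay": 0, "az": 0, "hand": 255},
    {"tx": 0, "ty": 0, "tz": 0, "ax": 0, "ay": 0, "az": 0, "hand": 255}
  ]
}}

```text
time: 31.85
tcp_pos: [0.5052, -0.375, 0.0225]
eef_rot: [3.141, -0.001, -0.008]
force: [-0.9, 0.4, 5.2]
grip_width: 0.0301
grasp_force: 30.0
```

>>> {"method": "send_rows", "body": {
  "targets": [
    {"tx": 0, "ty": 0, "tz": -20, "ax": 0, "ay": 0, "az": 0, "hand": 255},
    {"tx": 0, "ty": 0, "tz": -45, "ax": 0, "ay": 0, "az": 0, "hand": 255},
    {"tx": 0, "ty": 0, "tz": -45, "ax": 0, "ay": 0, "az": 3.3, "hand": 255},
    {"tx": -5, "ty": -47, "tz": 0, "ax": 0, "ay": 0, "az": 0, "hand": 255},
    {"tx": -5, "ty": -47, "tz": 0, "ax": 0, "ay": 0, "az": 0, "hand": 255},
    {"tx": -5, "ty": -47, "tz": 0, "ax": 0, "ay": 0, "az": 0, "hand": 255},
    {"tx": -4, "ty": -47, "tz": 0, "ax": 0, "ay": 0, "az": 0, "hand": 255},
    {"tx": -4, "ty": -46, "tz": 0, "ax": 0, "ay": 0, "az": 0, "hand": 255},
    {"tx": -4, "ty": -46, "tz": 0, "ax": 0, "ay": 0, "az": 0, "hand": 255},
    {"tx": -4, "ty": -46, "tz": 0, "ax": 0, "ay": 0, "az": 0, "hand": 255}
  ]
}}

```text
time: 33.1
tcp_pos: [0.495, -0.0454, 0.1324]
eef_rot: [-3.141, -0.0, -0.066]
force: [1.1, 0.7, -0.7]
grip_width: 0.0297
grasp_force: 30.0
```

Run:
```python
from look import *
s,t=look("a3"); crop(s,250,130,150,130,4,"pics/a3c.png")
```

```text
33.2 [ 0.4951 -0.0412  0.1317] [-3.139e+00  2.000e-03 -5.800e-02]
orange 103 [338.9 234.3] [ 0.489 -0.133  0.036]
orange 14 [332.4 216.2] [ 0.555 -0.11   0.036]
```

View pics/a3c.png

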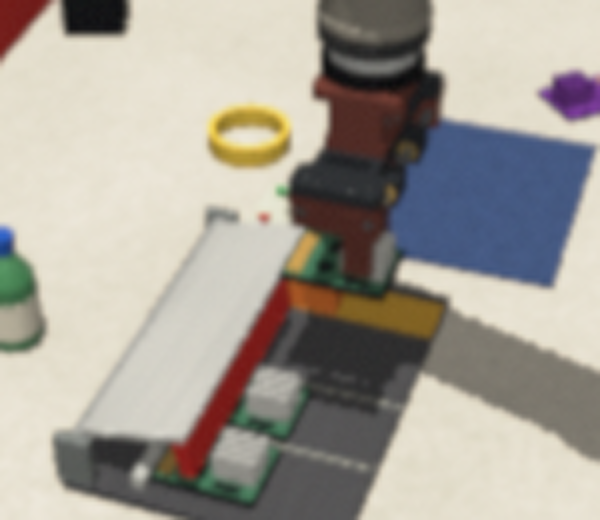

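a3c shows two modules straight under the raised jaw, the wedge still propping the arm, and the third module held above lane -42.

>>> {"method": "send_rows", "body": {
  "targets": [
    {"tx": 0, "ty": 0, "tz": 30, "ax": 0, "ay": 0, "az": 0, "hand": 255},
    {"tx": 0, "ty": 0, "tz": 30, "ax": 0, "ay": 0, "az": 0, "hand": 255},
    {"tx": 0, "ty": 0, "tz": 25, "ax": 0, "ay": 0, "az": 0, "hand": 255},
    {"tx": 0, "ty": 0, "tz": 10, "ax": 0, "ay": 0, "az": 0, "hand": 255},
    {"tx": 0, "ty": 0, "tz": 0, "ax": 0, "ay": 0, "az": 0, "hand": 255},
    {"tx": 0, "ty": 0, "tz": 0, "ax": 0, "ay": 0, "az": 0, "hand": 255},
    {"tx": 0, "ty": 0, "tz": 0, "ax": 0, "ay": 0, "az": 0, "hand": 255},
    {"tx": 0, "ty": 0, "tz": 0, "ax": 0, "ay": 0, "az": 0, "hand": 255},
    {"tx": 0, "ty": 0, "tz": 0, "ax": 0, "ay": 0, "az": 0, "hand": 255},
    {"tx": 0, "ty": 0, "tz": 0, "ax": 0, "ay": 0, "az": 0, "hand": 255}
  ]
}}

```text
time: 34.45
tcp_pos: [0.4953, -0.047, 0.0367]
eef_rot: [-3.142, -0.0, -0.065]
force: [-0.5, -0.4, -1.3]
grip_width: 0.0295
grasp_force: 30.0
```

>>> {"method": "send_rows", "body": {
  "targets": [
    {"tx": 0, "ty": 0, "tz": 4, "ax": 0, "ay": 0, "az": 0, "hand": 255},
    {"tx": 0, "ty": 0, "tz": 2, "ax": 0, "ay": 0, "az": 0, "hand": 255},
    {"tx": 10, "ty": 0, "tz": 0, "ax": 0, "ay": 0, "az": 0, "hand": 255},
    {"tx": 10, "ty": 0, "tz": 0, "ax": 0, "ay": 0, "az": 0, "hand": 255},
    {"tx": 10, "ty": 0, "tz": 0, "ax": 0, "ay": 0, "az": 0, "hand": 255},
    {"tx": 10, "ty": 0, "tz": 0, "ax": 0, "ay": 0, "az": 0, "hand": 255},
    {"tx": 5, "ty": 0, "tz": 0, "ax": 0, "ay": 0, "az": 0, "hand": 255},
    {"tx": 2, "ty": 0, "tz": 0, "ax": 0, "ay": 0, "az": 0, "hand": 255},
    {"tx": 1, "ty": 0, "tz": 0, "ax": 0, "ay": 0, "az": 0, "hand": 255},
    {"tx": 1, "ty": 0, "tz": 0, "ax": 0, "ay": 0, "az": 0, "hand": 255}
  ]
}}

```text
time: 35.7
tcp_pos: [0.5439, -0.0502, 0.0306]
eef_rot: [-3.142, 0.0, -0.066]
force: [0.2, 0.6, -0.9]
grip_width: 0.0297
grasp_force: 30.0
```

>>> {"method": "send_rows", "body": {
  "targets": [
    {"tx": 1, "ty": 0, "tz": 0, "ax": 0, "ay": 0, "az": 0, "hand": 255},
    {"tx": 1, "ty": 0, "tz": 0, "ax": 0, "ay": 0, "az": 0, "hand": 255},
    {"tx": 0, "ty": 0, "tz": 0, "ax": 0, "ay": 0, "az": 0, "hand": 255},
    {"tx": 0, "ty": 0, "tz": 0, "ax": 0, "ay": 0, "az": 0, "hand": 255},
    {"tx": 0, "ty": 0, "tz": 0, "ax": 0, "ay": 0, "az": 0, "hand": 255},
    {"tx": 0, "ty": 0, "tz": 0, "ax": 0, "ay": 0, "az": 0, "hand": 255},
    {"tx": 0, "ty": 0, "tz": 0, "ax": 0, "ay": 0, "az": 0, "hand": 255},
    {"tx": 0, "ty": 0, "tz": 0, "ax": 0, "ay": 0, "az": 0, "hand": 255},
    {"tx": 0, "ty": 0, "tz": 0, "ax": 0, "ay": 0, "az": 0, "hand": 255},
    {"tx": 0, "ty": 0, "tz": 0, "ax": 0, "ay": 0, "az": 0, "hand": 255}
  ]
}}

```text
time: 36.95
tcp_pos: [0.5462, -0.0504, 0.0306]
eef_rot: [-3.142, 0.0, -0.066]
force: [-1.0, 0.6, -1.9]
grip_width: 0.0298
grasp_force: 30.0
```

>>> {"method": "send_rows", "body": {
  "targets": [
    {"tx": 1, "ty": 0, "tz": 0, "ax": 0, "ay": 0, "az": 0, "hand": 255},
    {"tx": 1, "ty": 0, "tz": 0, "ax": 0, "ay": 0, "az": 0, "hand": 255},
    {"tx": 1, "ty": 0, "tz": 0, "ax": 0, "ay": 0, "az": 0, "hand": 255},
    {"tx": 0, "ty": 0, "tz": 0, "ax": 0, "ay": 0, "az": 0, "hand": 255},
    {"tx": 0, "ty": 0, "tz": 0, "ax": 0, "ay": 0, "az": 0, "hand": 255},
    {"tx": 0, "ty": 0, "tz": 0, "ax": 0, "ay": 0, "az": 0, "hand": 255},
    {"tx": 0, "ty": 0, "tz": 0, "ax": 0, "ay": 0, "az": 0, "hand": 255},
    {"tx": 0, "ty": 0, "tz": 0, "ax": 0, "ay": 0, "az": 0, "hand": 255},
    {"tx": 0, "ty": 0, "tz": 0, "ax": 0, "ay": 0, "az": 0, "hand": 255},
    {"tx": 0, "ty": 0, "tz": 0, "ax": 0, "ay": 0, "az": 0, "hand": 255}
  ]
}}

```text
time: 38.2
tcp_pos: [0.5473, -0.0505, 0.0305]
eef_rot: [-3.141, 0.004, -0.066]
force: [-6.7, 1.5, 5.5]
grip_width: 0.0299
grasp_force: 30.0
```

>>> {"method": "send_rows", "body": {
  "targets": [
    {"tx": 0, "ty": 0, "tz": 0, "ax": 0, "ay": 0, "az": 0, "hand": 80},
    {"tx": 0, "ty": 0, "tz": 0, "ax": 0, "ay": 0, "az": 0, "hand": 80},
    {"tx": 0, "ty": 0, "tz": 0, "ax": 0, "ay": 0, "az": 0, "hand": 80},
    {"tx": 0, "ty": 0, "tz": 0, "ax": 0, "ay": 0, "az": 0, "hand": 80},
    {"tx": 0, "ty": 0, "tz": -30, "ax": 0, "ay": 0, "az": 0, "hand": 80},
    {"tx": 0, "ty": 0, "tz": -45, "ax": 0, "ay": 0, "az": 0, "hand": 80},
    {"tx": 0, "ty": 0, "tz": -45, "ax": 0, "ay": 0, "az": 0, "hand": 80},
    {"tx": 0, "ty": 0, "tz": -50, "ax": 0, "ay": 0, "az": 0, "hand": 80},
    {"tx": 0, "ty": 38, "tz": 0, "ax": 0, "ay": 0, "az": 0, "hand": 80},
    {"tx": 0, "ty": 38, "tz": 0, "ax": 0, "ay": 0, "az": 0, "hand": 80}
  ]
}}

```text
time: 39.45
tcp_pos: [0.5447, -0.1265, 0.2014]
eef_rot: [-3.141, -0.002, -0.063]
force: [0.7, 0.1, -0.1]
grip_width: 0.0601
grasp_force: 0.0
```

Run:
```python
from look import *
s,t=look("a4")
a=cv2.resize(s[150:270,250:380],None,fx=3.4,fy=3.4,interpolation=cv2.INTER_CUBIC);b=cv2.resize(t[175:255,255:345],None,fx=3.9,fy=3.9,interpolation=cv2.INTER_CUBIC)
h=min(a.shape[0],b.shape[0]);cv2.imwrite("pics/a4c.png",np.hstack([a[-h:],b[:h]]))
```

```text
board [ 0.5554 -0.2366] yaw -1.1 [0.037 0.079] brass [ 0.555 -0.237]
39.55 [ 0.5432 -0.131   0.2015] [ 3.14e+00 -1.00e-03 -7.20e-02]
```

View pics/a4c.png

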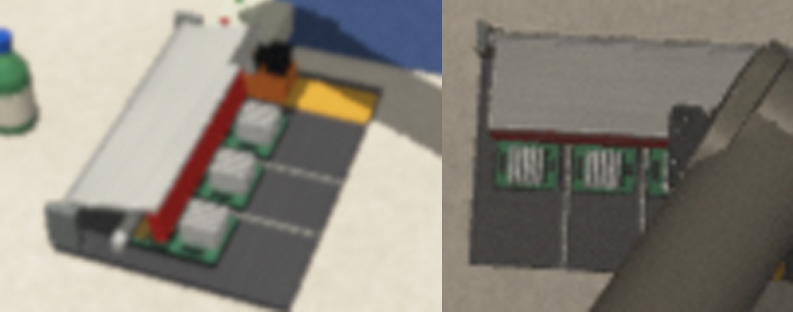

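a4c shows three modules side by side, straight under the jaw, with the wedge grip under the gripper. Next I grip the wedge and draw it out.

>>> {"method": "send_rows", "body": {
  "targets": [
    {"tx": -3, "ty": 0, "tz": 45, "ax": 0, "ay": 0, "az": 0, "hand": 80},
    {"tx": 0, "ty": 0, "tz": 45, "ax": 0, "ay": 0, "az": 0, "hand": 80},
    {"tx": 0, "ty": 0, "tz": 35, "ax": 0, "ay": 0, "az": 0, "hand": 80},
    {"tx": 0, "ty": 0, "tz": 26, "ax": 0, "ay": 0, "az": 0, "hand": 80},
    {"tx": 0, "ty": 0, "tz": 0, "ax": 0, "ay": 0, "az": 0, "hand": 255},
    {"tx": 0, "ty": 0, "tz": 0, "ax": 0, "ay": 0, "az": 0, "hand": 255},
    {"tx": 0, "ty": 0, "tz": 0, "ax": 0, "ay": 0, "az": 0, "hand": 255},
    {"tx": 0, "ty": 0, "tz": 0, "ax": 0, "ay": 0, "az": 0, "hand": 255},
    {"tx": 0, "ty": 0, "tz": 0, "ax": 0, "ay": 0, "az": 0, "hand": 255},
    {"tx": 0, "ty": 0, "tz": 0, "ax": 0, "ay": 0, "az": 0, "hand": 255}
  ]
}}

```text
time: 40.8
tcp_pos: [0.5418, -0.1263, 0.0505]
eef_rot: [-3.141, -0.001, -0.066]
force: [-0.7, 0.1, 7.0]
grip_width: 0.0236
grasp_force: 30.0
```

>>> {"method": "send_rows", "body": {
  "targets": [
    {"tx": -6, "ty": 0, "tz": -0.5, "ax": 0, "ay": 0, "az": 0, "hand": 255},
    {"tx": -10, "ty": 0, "tz": 0, "ax": 0, "ay": 0, "az": 0, "hand": 255},
    {"tx": -10, "ty": 0, "tz": 0, "ax": 0, "ay": 0, "az": 0, "hand": 255},
    {"tx": -10, "ty": 0, "tz": 0, "ax": 0, "ay": 0, "az": 0, "hand": 255},
    {"tx": -10, "ty": 0, "tz": 0, "ax": 0, "ay": 0, "az": 0, "hand": 255},
    {"tx": -10, "ty": 0, "tz": 0, "ax": 0, "ay": 0, "az": 0, "hand": 255},
    {"tx": -10, "ty": 0, "tz": 0, "ax": 0, "ay": 0, "az": 0, "hand": 255},
    {"tx": -12, "ty": 0, "tz": 0, "ax": 0, "ay": 0, "az": 0, "hand": 255},
    {"tx": -12, "ty": 0, "tz": 0, "ax": 0, "ay": 0, "az": 0, "hand": 255},
    {"tx": -12, "ty": 0, "tz": 0, "ax": 0, "ay": 0, "az": 0, "hand": 255}
  ]
}}

```text
time: 42.05
tcp_pos: [0.4386, -0.1195, 0.0502]
eef_rot: [-3.142, -0.0, -0.066]
force: [3.0, 0.7, 3.7]
grip_width: 0.0237
grasp_force: 30.0
```

>>> {"method": "send_rows", "body": {
  "targets": [
    {"tx": 0, "ty": 0, "tz": -40, "ax": 0, "ay": 0, "az": 0, "hand": 255},
    {"tx": 0, "ty": 0, "tz": -45, "ax": 0, "ay": 0, "az": 0, "hand": 255},
    {"tx": 1, "ty": -52, "tz": 0, "ax": 0, "ay": 0, "az": 0, "hand": 255},
    {"tx": 1, "ty": -52, "tz": 0, "ax": 0, "ay": 0, "az": 0, "hand": 255},
    {"tx": 1, "ty": -52, "tz": 0, "ax": 0, "ay": 0, "az": 0, "hand": 255},
    {"tx": 1, "ty": -52, "tz": 0, "ax": 0, "ay": 0, "az": 0, "hand": 255},
    {"tx": 1, "ty": -52, "tz": 0, "ax": 0, "ay": 0, "az": 0, "hand": 255},
    {"tx": 1, "ty": -52, "tz": 0, "ax": 0, "ay": 0, "az": 0, "hand": 255},
    {"tx": 2, "ty": -51, "tz": 0, "ax": 0, "ay": 0, "az": 0, "hand": 255},
    {"tx": 0, "ty": 0, "tz": 0, "ax": 0, "ay": 0, "az": -9.6, "hand": 255}
  ]
}}

```text
time: 43.3
tcp_pos: [0.468, 0.2455, 0.133]
eef_rot: [3.139, 0.005, 0.113]
force: [1.0, -0.3, -1.0]
grip_width: 0.0236
grasp_force: 30.0
```

>>> {"method": "send_rows", "body": {
  "targets": [
    {"tx": 0, "ty": 0, "tz": 0, "ax": 0, "ay": 0, "az": -9.7, "hand": 255},
    {"tx": 0, "ty": 0, "tz": 0, "ax": 0, "ay": 0, "az": -9.7, "hand": 255},
    {"tx": 0, "ty": 0, "tz": 0, "ax": 0, "ay": 0, "az": -9.7, "hand": 255},
    {"tx": 0, "ty": 0, "tz": 0, "ax": 0, "ay": 0, "az": -9.7, "hand": 255},
    {"tx": 0, "ty": 0, "tz": 0, "ax": 0, "ay": 0, "az": -9.7, "hand": 255},
    {"tx": 0, "ty": 0, "tz": 0, "ax": 0, "ay": 0, "az": -9.7, "hand": 255},
    {"tx": 0, "ty": 0, "tz": 0, "ax": 0, "ay": 0, "az": -9.7, "hand": 255},
    {"tx": 0, "ty": 0, "tz": 0, "ax": 0, "ay": 0, "az": -9.7, "hand": 255},
    {"tx": 0, "ty": 0, "tz": 0, "ax": 0, "ay": 0, "az": -9.7, "hand": 255},
    {"tx": 0, "ty": 0, "tz": 40, "ax": 0, "ay": 0, "az": 0, "hand": 255}
  ]
}}

```text
time: 44.55
tcp_pos: [0.4704, 0.2416, 0.0954]
eef_rot: [-3.141, -0.001, 1.628]
force: [1.1, 0.7, -2.0]
grip_width: 0.0237
grasp_force: 30.0
```

Run:
```python
from look import *
s,t=look("a5")
a=cv2.resize(s[150:385,235:385],None,fx=2.4,fy=2.4,interpolation=cv2.INTER_CUBIC);b=cv2.resize(t[175:275,250:350],None,fx=4,fy=4,interpolation=cv2.INTER_CUBIC)
h=min(a.shape[0],b.shape[0]);cv2.imwrite("pics/a5c.png",np.hstack([cv2.resize(a,None,fx=1,fy=1)[:564],cv2.copyMakeBorder(b,0,164,0,0,0)]))
```

```text
44.65 [0.4661 0.2392 0.0911] [-3.132  0.006  1.626]
```

View pics/a5c.png

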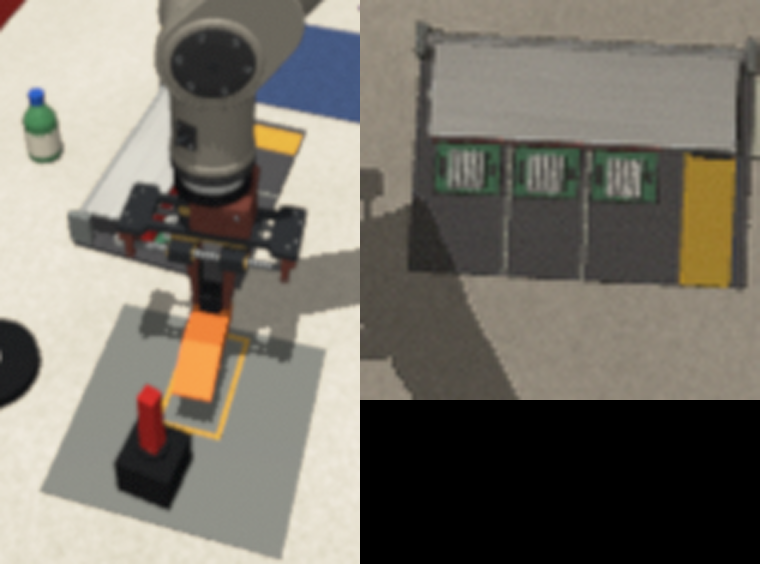

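a5c shows the arm clamped on three aligned modules and the wedge over its outline.

>>> {"method": "send_rows", "body": {
  "targets": [
    {"tx": 0, "ty": 0, "tz": 20, "ax": 0, "ay": 0, "az": 0, "hand": 255},
    {"tx": 0, "ty": 0, "tz": 20, "ax": 0, "ay": 0, "az": 0, "hand": 255},
    {"tx": 0, "ty": 0, "tz": 9, "ax": 0, "ay": 0, "az": 0, "hand": 255},
    {"tx": 0, "ty": 0, "tz": 3, "ax": 0, "ay": 0, "az": 0, "hand": 255},
    {"tx": 0, "ty": 0, "tz": 0, "ax": 0, "ay": 0, "az": 0, "hand": 255},
    {"tx": 0, "ty": 0, "tz": 0, "ax": 0, "ay": 0, "az": 0, "hand": 255},
    {"tx": 0, "ty": 0, "tz": 0, "ax": 0, "ay": 0, "az": 0, "hand": 255},
    {"tx": 0, "ty": 0, "tz": 0, "ax": 0, "ay": 0, "az": 0, "hand": 255},
    {"tx": 0, "ty": 0, "tz": 0, "ax": 0, "ay": 0, "az": 0, "hand": 255},
    {"tx": 0, "ty": 0, "tz": 0, "ax": 0, "ay": 0, "az": 0, "hand": 255}
  ]
}}

```text
time: 45.9
tcp_pos: [0.4712, 0.2422, 0.0432]
eef_rot: [3.142, -0.0, 1.626]
force: [0.7, 0.1, -1.5]
grip_width: 0.0239
grasp_force: 30.0
```

>>> {"method": "send_rows", "body": {
  "targets": [
    {"tx": 0, "ty": 0, "tz": 1.5, "ax": 0, "ay": 0, "az": 0, "hand": 255},
    {"tx": 0, "ty": 0, "tz": 0, "ax": 0, "ay": 0, "az": 0, "hand": 60},
    {"tx": 0, "ty": 0, "tz": 0, "ax": 0, "ay": 0, "az": 0, "hand": 60},
    {"tx": 0, "ty": 0, "tz": 0, "ax": 0, "ay": 0, "az": 0, "hand": 60},
    {"tx": 0, "ty": 0, "tz": 0, "ax": 0, "ay": 0, "az": 0, "hand": 60},
    {"tx": 0, "ty": 0, "tz": -40, "ax": 0, "ay": 0, "az": 0, "hand": 60},
    {"tx": 0, "ty": 0, "tz": -50, "ax": 0, "ay": 0, "az": 0, "hand": 60},
    {"tx": 0, "ty": 0, "tz": -50, "ax": 0, "ay": 0, "az": 0, "hand": 60},
    {"tx": 0, "ty": 0, "tz": -50, "ax": 0, "ay": 0, "az": 0, "hand": 60},
    {"tx": -60, "ty": 0, "tz": 0, "ax": 0, "ay": 0, "az": 0, "hand": 60}
  ]
}}

```text
time: 47.15
tcp_pos: [0.4766, 0.1868, 0.2353]
eef_rot: [3.135, -0.005, 1.634]
force: [0.7, -1.4, -0.4]
grip_width: 0.0672
grasp_force: 0.0
```

Run:
```python
from look import *
s,t=look("a6")
a=cv2.resize(s[240:385,245:385],None,fx=2.8,fy=2.8,interpolation=cv2.INTER_CUBIC);b=cv2.resize(t[200:280,172:252],None,fx=5,fy=5,interpolation=cv2.INTER_CUBIC)
cv2.imwrite("pics/a6c.png",np.hstack([a[:400],b[:400]]))
# stylus/stand: red and dark, both views
for n,im,roi in (("side",s,(265,290,320,375)),("top",t,(172,222,212,256))):
    h=cv2.cvtColor(im,cv2.COLOR_BGR2HSV);r=cv2.inRange(h,(0,130,50),(8,255,255))|cv2.inRange(h,(172,130,50),(180,255,255));z=np.zeros_like(r);z[roi[1]:roi[3],roi[0]:roi[2]]=255;r&=z
    p=np.argwhere(r)[:,::-1];print(n,len(p),p.mean(0),p.min(0),p.max(0),cv2.minAreaRect(p.astype(np.float32).reshape(-1,1,2)))
for X in [(.483,.406,z) for z in(.058,.098,.138)]: print(px("side",X),px("top",X))
```

```text
47.25 [0.4751 0.1763 0.2327] [3.141 0.    1.618]
side 272 [297.43382353 324.95220588] [292 292] [319 339] ((301.8880920410156, 312.981201171875), (17.043277740478516, 51.396827697753906), 20.85445785522461)
top 42 [185.76190476 236.57142857] [182 234] [191 239] ((186.5, 236.5), (9.0, 5.0), 0.0)
[297.53205236 336.24048332] [188.84850185 237.51088676]
[296.74384945 326.23205456] [185.93548685 237.17886962]
[295.9052623 315.5838576] [182.8922411  236.83200915]
```

View pics/a6c.png

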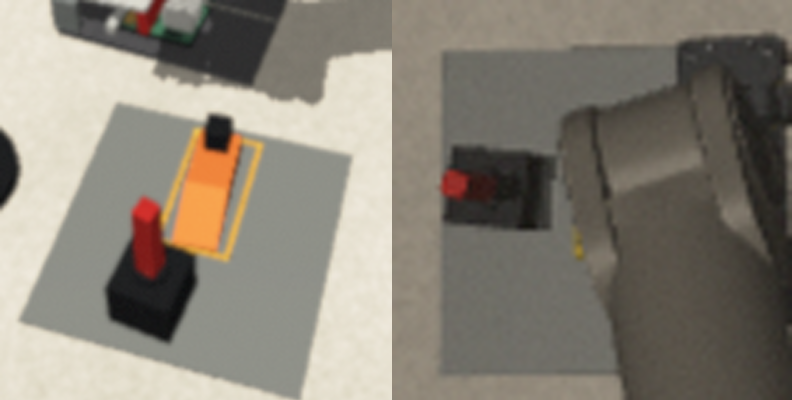

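a6c shows the wedge lying flat inside its outline and the stylus upright in its holder, handle top at about top px (183,237). Stylus next.

>>> {"method": "send_rows", "body": {
  "targets": [
    {"tx": 45, "ty": 5, "tz": 0, "ax": 0, "ay": 0, "az": 0, "hand": 60},
    {"tx": 45, "ty": 5, "tz": 0, "ax": 0, "ay": 0, "az": 0, "hand": 60},
    {"tx": 45, "ty": 4, "tz": 0, "ax": 0, "ay": 0, "az": 0, "hand": 60},
    {"tx": 44, "ty": 4, "tz": 0, "ax": 0, "ay": 0, "az": 0, "hand": 60},
    {"tx": 44, "ty": 4, "tz": 0, "ax": 0, "ay": 0, "az": 0, "hand": 60},
    {"tx": 0, "ty": 0, "tz": 0, "ax": 0, "ay": 0, "az": 0, "hand": 60},
    {"tx": 0, "ty": 0, "tz": 0, "ax": 0, "ay": 0, "az": 0, "hand": 60},
    {"tx": 0, "ty": 0, "tz": 0, "ax": 0, "ay": 0, "az": 0, "hand": 60},
    {"tx": 0, "ty": 0, "tz": 0, "ax": 0, "ay": 0, "az": 0, "hand": 60},
    {"tx": 0, "ty": 0, "tz": 0, "ax": 0, "ay": 0, "az": 0, "hand": 60}
  ]
}}

```text
time: 48.5
tcp_pos: [0.4844, 0.4056, 0.2319]
eef_rot: [3.142, -0.0, 1.625]
force: [0.7, -0.7, -0.0]
grip_width: 0.0671
grasp_force: 0.0
```

>>> {"method": "send_rows", "body": {
  "targets": [
    {"tx": 0, "ty": 0, "tz": 45, "ax": 0, "ay": 0, "az": 0, "hand": 60},
    {"tx": 0, "ty": 0, "tz": 45, "ax": 0, "ay": 0, "az": 0, "hand": 60},
    {"tx": 0, "ty": 0, "tz": 35, "ax": 0, "ay": 0, "az": 0, "hand": 60},
    {"tx": 0, "ty": 0, "tz": 19, "ax": 0, "ay": 0, "az": 0, "hand": 60},
    {"tx": 0, "ty": 0, "tz": 0, "ax": 0, "ay": 0, "az": 0, "hand": 255},
    {"tx": 0, "ty": 0, "tz": 0, "ax": 0, "ay": 0, "az": 0, "hand": 255},
    {"tx": 0, "ty": 0, "tz": 0, "ax": 0, "ay": 0, "az": 0, "hand": 255},
    {"tx": 0, "ty": 0, "tz": 0, "ax": 0, "ay": 0, "az": 0, "hand": 255},
    {"tx": 0, "ty": 0, "tz": 0, "ax": 0, "ay": 0, "az": 0, "hand": 255},
    {"tx": 0, "ty": 0, "tz": 0, "ax": 0, "ay": 0, "az": 0, "hand": 255}
  ]
}}

```text
time: 49.75
tcp_pos: [0.4844, 0.4066, 0.0882]
eef_rot: [3.141, -0.001, 1.626]
force: [-0.9, -0.6, 3.4]
grip_width: 0.0187
grasp_force: 29.1
```

>>> {"method": "send_rows", "body": {
  "targets": [
    {"tx": 0, "ty": 0, "tz": 0, "ax": 0, "ay": 0, "az": 0, "hand": 255},
    {"tx": 0, "ty": 0, "tz": 0, "ax": 0, "ay": 0, "az": 0, "hand": 255},
    {"tx": 0, "ty": 0, "tz": 0, "ax": 0, "ay": 0, "az": 0, "hand": 255},
    {"tx": 0, "ty": 0, "tz": 0, "ax": 0, "ay": 0, "az": 0, "hand": 255},
    {"tx": 0, "ty": 0, "tz": 0, "ax": 0, "ay": 0, "az": 0, "hand": 255},
    {"tx": 0, "ty": 0, "tz": 0, "ax": 0, "ay": 0, "az": 0, "hand": 255},
    {"tx": 0, "ty": 0, "tz": 0, "ax": 0, "ay": 0, "az": 0, "hand": 255},
    {"tx": 0, "ty": 0, "tz": 0, "ax": 0, "ay": 0, "az": 0, "hand": 255},
    {"tx": 0, "ty": 0, "tz": 0, "ax": 0, "ay": 0, "az": 0, "hand": 255},
    {"tx": 0, "ty": 0, "tz": 0, "ax": 0, "ay": 0, "az": 0, "hand": 255}
  ]
}}

```text
time: 51.0
tcp_pos: [0.4844, 0.4065, 0.0882]
eef_rot: [3.141, -0.001, 1.626]
force: [-0.6, 0.7, 4.8]
grip_width: 0.0185
grasp_force: 29.1
```

>>> {"method": "send_rows", "body": {
  "targets": [
    {"tx": 0, "ty": 0, "tz": -30, "ax": 0, "ay": 0, "az": 0, "hand": 255},
    {"tx": 0, "ty": 0, "tz": -45, "ax": 0, "ay": 0, "az": 0, "hand": 255},
    {"tx": 0, "ty": 0, "tz": -45, "ax": 0, "ay": 0, "az": 0, "hand": 255},
    {"tx": -40, "ty": 5, "tz": 0, "ax": 0, "ay": 0, "az": 0, "hand": 255},
    {"tx": -51, "ty": 7, "tz": 0, "ax": 0, "ay": 0, "az": 0, "hand": 255},
    {"tx": -51, "ty": 7, "tz": 0, "ax": 0, "ay": 0, "az": 0, "hand": 255},
    {"tx": -51, "ty": 7, "tz": 0, "ax": 0, "ay": 0, "az": 0, "hand": 255},
    {"tx": -51, "ty": 7, "tz": 0, "ax": 0, "ay": 0, "az": 0, "hand": 255},
    {"tx": -51, "ty": 7, "tz": 0, "ax": 0, "ay": 0, "az": 0, "hand": 255},
    {"tx": -51, "ty": 6, "tz": 0, "ax": 0, "ay": 0, "az": 0, "hand": 255}
  ]
}}

```text
time: 52.25
tcp_pos: [0.5489, 0.0614, 0.2073]
eef_rot: [-3.141, 0.0, 1.626]
force: [1.1, 0.2, 0.4]
grip_width: 0.0184
grasp_force: 29.1
```

>>> {"method": "send_rows", "body": {
  "targets": [
    {"tx": -51, "ty": 6, "tz": 0, "ax": 0, "ay": 0, "az": 0, "hand": 255},
    {"tx": -51, "ty": 6, "tz": 0, "ax": 0, "ay": 0, "az": 0, "hand": 255},
    {"tx": -51, "ty": 6, "tz": 0, "ax": 0, "ay": 0, "az": 0, "hand": 255},
    {"tx": -51, "ty": 6, "tz": 0, "ax": 0, "ay": 0, "az": 0, "hand": 255},
    {"tx": -40, "ty": 5, "tz": 0, "ax": 0, "ay": 0, "az": 0, "hand": 255},
    {"tx": -24, "ty": 3, "tz": 0, "ax": 0, "ay": 0, "az": 0, "hand": 255},
    {"tx": 0, "ty": 0, "tz": 30, "ax": 0, "ay": 0, "az": 0, "hand": 255},
    {"tx": 0, "ty": 0, "tz": 30, "ax": 0, "ay": 0, "az": 0, "hand": 255},
    {"tx": 0, "ty": 0, "tz": 0, "ax": 0, "ay": 0, "az": 0, "hand": 255},
    {"tx": 0, "ty": 0, "tz": 0, "ax": 0, "ay": 0, "az": 0, "hand": 255}
  ]
}}

```text
time: 53.5
tcp_pos: [0.596, -0.203, 0.1484]
eef_rot: [3.141, 0.0, 1.626]
force: [0.2, -0.7, -0.8]
grip_width: 0.0185
grasp_force: 29.1
```

Run:
```python
from look import *
s,t=look("a7")
u,v=px("side",(.5962,-.2024,.05)).round().astype(int);print(u,v)
crop(s,u-38,v-45,76,70,8,"pics/a7c.png")
print("origin",u-38,v-45)
for b in blobs(up(s,u-38,v-45,u+38,v+25,8),(45,90,40),(85,255,255),60): c=b[1]/8+[u-38,v-45]; print("green",b[0],c,plane("side",*c,.028),plane("side",*c,.04))
p=bot.sense()["tcp_pos"]
for nm,X in (("tip",p+[0,0,-.0802]),("collar",p+[0,0,-.036]),("btn",[.5962,-.2024,.028]),("rim",[.5962,-.2024,.04])): print(nm,(px("side",X)-[u-38,v-45])*8)
```

```text
board [ 0.5468 -0.2594] yaw 178.7 [0.083 0.096] brass [ 0.547 -0.259]
53.6 [ 0.5965 -0.203   0.149 ] [3.140e+00 1.000e-03 1.626e+00]
323 180
origin 285 135
tip [302.78770313 324.42029494]
collar [302.76482398 241.08016123]
btn [303.10498141 399.18280805]
rim [303.10077252 377.74722929]
```

View pics/a7c.png

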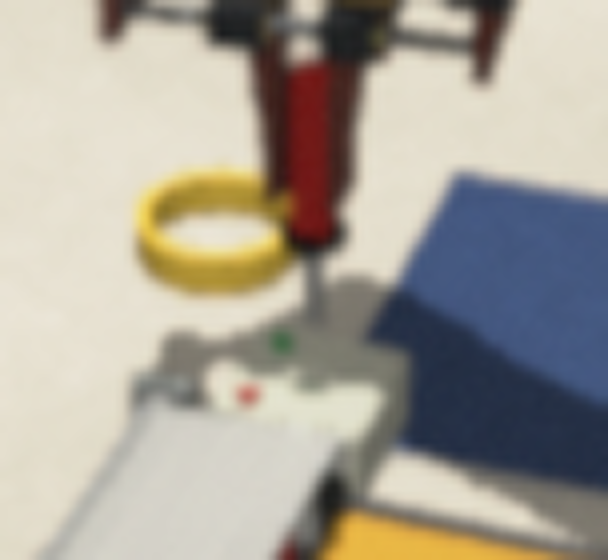

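a7c shows the stylus held above the white box, tip at crop (317,322), i.e. 1.8 px right of the predicted point, with LEDs at (283,342) and (247,395). I'll check the camera residual against the LEDs.

Run:
```python
from meas import *
s0=cv2.imread("pics/side0.png");t0=cv2.imread("pics/top0.png");s=cv2.imread("pics/a7s.png")
def fnd(im,roi,lo,hi,k=8):
    return [(b[0],(b[1]+.5)/k-.5+roi[:2]) for b in blobs(up(im,*roi,k),lo,hi,25)]
G=((45,80,40),(90,255,255));Rr=((0,110,70),(8,255,255))
for nm,im,roi in(("top0",t0,(346,192,372,218)),("side0",s0,(300,168,345,200)),("side7",s,(300,168,345,200))):
    for c,(lo,hi) in(("g",G),("r",Rr)):
        for n,p in fnd(im,roi,lo,hi)[:3]: print(nm,c,n,p.round(2),"world z.04",plane(nm[:-1],*p,.041).round(4),"z.028",plane(nm[:-1],*p,.028).round(4))
print(px("side",(.5962,-.2024,.028)))
# stylus red & axis in side7
h=cv2.cvtColor(up(s,310,138,335,170,8),cv2.COLOR_BGR2HSV);r=cv2.inRange(h,(0,150,60),(8,255,255))|cv2.inRange(h,(174,150,60),(180,255,255))
for y in range(20,256,30):
    q=np.nonzero(r[y])[0]
    if len(q): print(y/8+138,(q.min()/8+310).round(2),(q.max()/8+310).round(2))
```

```text
top0 g 771 [357.48 204.66] world z.04 [ 0.5956 -0.2014  0.041 ] z.028 [ 0.5968 -0.2023  0.028 ]
top0 g 208 [364.08 198.66] world z.04 [ 0.6171 -0.2257  0.041 ] z.028 [ 0.6185 -0.2268  0.028 ]
top0 r 299 [351.94 198.12] world z.04 [ 0.6196 -0.1817  0.041 ] z.028 [ 0.621  -0.1825  0.028 ]
side7 g 27 [319.76 177.39] world z.04 [ 0.6151 -0.2269  0.041 ] z.028 [ 0.6203 -0.2446  0.028 ]
[322.88812268 184.89785101]
144.25 321.38 327.25
148.0 320.38 326.38
151.75 320.38 326.5
155.5 320.5 326.38
159.25 321.5 326.38
163.0 321.25 326.38
```

The residual is about 2 mm in x; after correcting for it the stylus sits under the TCP, so it's within the well's clearance. Descending.

>>> {"method": "send_rows", "body": {
  "targets": [
    {"tx": 0, "ty": 1, "tz": 15, "ax": 0, "ay": 0, "az": 0, "hand": 255},
    {"tx": 0, "ty": 0, "tz": 8, "ax": 0, "ay": 0, "az": 0, "hand": 255},
    {"tx": 0, "ty": 0, "tz": 4, "ax": 0, "ay": 0, "az": 0, "hand": 255},
    {"tx": 0, "ty": 0, "tz": 4, "ax": 0, "ay": 0, "az": 0, "hand": 255},
    {"tx": 0, "ty": 0, "tz": 3, "ax": 0, "ay": 0, "az": 0, "hand": 255},
    {"tx": 0, "ty": 0, "tz": 0, "ax": 0, "ay": 0, "az": 0, "hand": 255},
    {"tx": 0, "ty": 0, "tz": 0, "ax": 0, "ay": 0, "az": 0, "hand": 255},
    {"tx": 0, "ty": 0, "tz": 0, "ax": 0, "ay": 0, "az": 0, "hand": 255},
    {"tx": 0, "ty": 0, "tz": 0, "ax": 0, "ay": 0, "az": 0, "hand": 255},
    {"tx": 0, "ty": 0, "tz": 0, "ax": 0, "ay": 0, "az": 0, "hand": 255}
  ]
}}

```text
time: 54.85
tcp_pos: [0.5978, -0.2044, 0.1182]
eef_rot: [3.138, 0.0, 1.624]
force: [-7.8, 1.7, 32.7]
grip_width: 0.0178
grasp_force: 30.0
```

>>> {"method": "send_rows", "body": {
  "targets": [
    {"tx": 0, "ty": 0, "tz": -5, "ax": 0, "ay": 0, "az": 0, "hand": 255},
    {"tx": 0, "ty": 0, "tz": -10, "ax": 0, "ay": 0, "az": 0, "hand": 255},
    {"tx": 0, "ty": 0, "tz": 0, "ax": 0, "ay": 0, "az": 0, "hand": 255},
    {"tx": 0, "ty": 0, "tz": 0, "ax": 0, "ay": 0, "az": 0, "hand": 255},
    {"tx": 0, "ty": 0, "tz": 0, "ax": 0, "ay": 0, "az": 0, "hand": 255},
    {"tx": 0, "ty": 0, "tz": 0, "ax": 0, "ay": 0, "az": 0, "hand": 255},
    {"tx": 0, "ty": 0, "tz": 0, "ax": 0, "ay": 0, "az": 0, "hand": 255},
    {"tx": 0, "ty": 0, "tz": 0, "ax": 0, "ay": 0, "az": 0, "hand": 255},
    {"tx": 0, "ty": 0, "tz": 0, "ax": 0, "ay": 0, "az": 0, "hand": 255},
    {"tx": 0, "ty": 0, "tz": 0, "ax": 0, "ay": 0, "az": 0, "hand": 255}
  ]
}}

```text
time: 56.1
tcp_pos: [0.5968, -0.2026, 0.1286]
eef_rot: [3.142, -0.0, 1.626]
force: [-0.6, 0.3, -0.7]
grip_width: 0.0179
grasp_force: 30.0
```

Run:
```python
from look import *
s,t=look("a8")
a=cv2.resize(s[142:200,300:345],None,fx=10,fy=10,interpolation=cv2.INTER_CUBIC);a=cv2.convertScaleAbs(a,alpha=1.5,beta=10)
b=cv2.resize(t[185:225,340:375],None,fx=10,fy=10,interpolation=cv2.INTER_CUBIC)
b=cv2.copyMakeBorder(b,0,580-b.shape[0],0,0,0)
cv2.imwrite("pics/a8c.png",np.hstack([a,b[:580,:340]]))
p=bot.sense()["tcp_pos"]
for nm,X in (("tip",p+[0,0,-.0802]),("collar",p+[0,0,-.036]),("btn",[.5962,-.2024,.028]),("rim",[.5962,-.2024,.04])): print(nm,((px("side",X)+.5-[300,142])*10).round(0))
```

```text
board [ 0.5515 -0.2537] yaw -1.1 [0.071 0.087] brass [ 0.551 -0.254]
56.2 [ 0.5968 -0.2026  0.1286] [3.142 0.    1.626]
tip [233. 388.]
collar [233. 285.]
btn [234. 434.]
rim [234. 407.]
```

View pics/a8c.png

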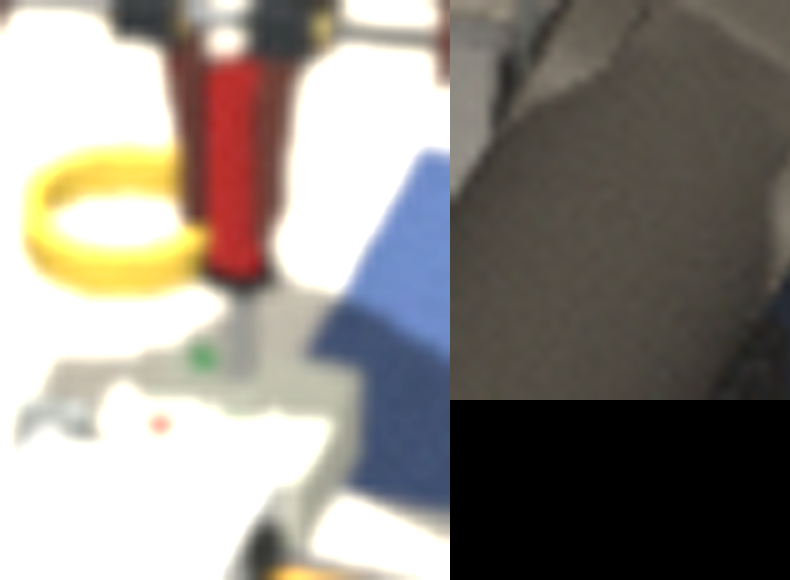

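a8c shows the tip at crop (244,376), about 5 mm off in -y within the grip, which agrees with the top view of the handle before grasping. The tip hit the well's rim. I'll shift +5 mm in y and try again gently.

>>> {"method": "send_rows", "body": {
  "targets": [
    {"tx": 5, "ty": 0, "tz": 0, "ax": 0, "ay": 0, "az": 0, "hand": 255},
    {"tx": 0, "ty": 0, "tz": 0, "ax": 0, "ay": 0, "az": 0, "hand": 255},
    {"tx": 0, "ty": 0, "tz": 4, "ax": 0, "ay": 0, "az": 0, "hand": 255},
    {"tx": 0, "ty": 0, "tz": 3, "ax": 0, "ay": 0, "az": 0, "hand": 255},
    {"tx": 0, "ty": 0, "tz": 3, "ax": 0, "ay": 0, "az": 0, "hand": 255},
    {"tx": 0, "ty": 0, "tz": 2, "ax": 0, "ay": 0, "az": 0, "hand": 255},
    {"tx": 0, "ty": 0, "tz": 2, "ax": 0, "ay": 0, "az": 0, "hand": 255},
    {"tx": 0, "ty": 0, "tz": 0, "ax": 0, "ay": 0, "az": 0, "hand": 255},
    {"tx": 0, "ty": 0, "tz": 0, "ax": 0, "ay": 0, "az": 0, "hand": 255},
    {"tx": 0, "ty": 0, "tz": 0, "ax": 0, "ay": 0, "az": 0, "hand": 255}
  ]
}}

```text
time: 57.45
tcp_pos: [0.5965, -0.1976, 0.1147]
eef_rot: [3.141, -0.0, 1.626]
force: [-1.0, -0.2, -0.7]
grip_width: 0.0177
grasp_force: 30.0
```

>>> {"method": "send_rows", "body": {
  "targets": [
    {"tx": 0, "ty": 0, "tz": 3, "ax": 0, "ay": 0, "az": 0, "hand": 255},
    {"tx": 0, "ty": 0, "tz": 3, "ax": 0, "ay": 0, "az": 0, "hand": 255},
    {"tx": 0, "ty": 0, "tz": 2, "ax": 0, "ay": 0, "az": 0, "hand": 255},
    {"tx": 0, "ty": 0, "tz": 2, "ax": 0, "ay": 0, "az": 0, "hand": 255},
    {"tx": 0, "ty": 0, "tz": 1, "ax": 0, "ay": 0, "az": 0, "hand": 255},
    {"tx": 0, "ty": 0, "tz": 0, "ax": 0, "ay": 0, "az": 0, "hand": 255},
    {"tx": 0, "ty": 0, "tz": 0, "ax": 0, "ay": 0, "az": 0, "hand": 255},
    {"tx": 0, "ty": 0, "tz": 0, "ax": 0, "ay": 0, "az": 0, "hand": 255},
    {"tx": 0, "ty": 0, "tz": 0, "ax": 0, "ay": 0, "az": 0, "hand": 255},
    {"tx": 0, "ty": 0, "tz": 0, "ax": 0, "ay": 0, "az": 0, "hand": 255}
  ]
}}

```text
time: 58.7
tcp_pos: [0.5964, -0.1976, 0.1036]
eef_rot: [-3.141, -0.0, 1.626]
force: [-1.5, 1.0, 1.7]
grip_width: 0.018
grasp_force: 30.0
```

>>> {"method": "send_rows", "body": {
  "targets": [
    {"tx": 0, "ty": 0, "tz": 1, "ax": 0, "ay": 0, "az": 0, "hand": 255},
    {"tx": 0, "ty": 0, "tz": 1, "ax": 0, "ay": 0, "az": 0, "hand": 255},
    {"tx": 0, "ty": 0, "tz": 1, "ax": 0, "ay": 0, "az": 0, "hand": 255},
    {"tx": 0, "ty": 0, "tz": 1, "ax": 0, "ay": 0, "az": 0, "hand": 255},
    {"tx": 0, "ty": 0, "tz": 1, "ax": 0, "ay": 0, "az": 0, "hand": 255},
    {"tx": 0, "ty": 0, "tz": 0, "ax": 0, "ay": 0, "az": 0, "hand": 255},
    {"tx": 0, "ty": 0, "tz": 0, "ax": 0, "ay": 0, "az": 0, "hand": 255},
    {"tx": 0, "ty": 0, "tz": 0, "ax": 0, "ay": 0, "az": 0, "hand": 255},
    {"tx": 0, "ty": 0, "tz": 0, "ax": 0, "ay": 0, "az": 0, "hand": 255},
    {"tx": 0, "ty": 0, "tz": 0, "ax": 0, "ay": 0, "az": 0, "hand": 255}
  ]
}}

```text
time: 59.95
tcp_pos: [0.5966, -0.1979, 0.1007]
eef_rot: [3.141, -0.001, 1.625]
force: [-6.0, 3.2, 20.6]
grip_width: 0.0178
grasp_force: 30.0
```

The button is fully down (hard stop, 20 N). Returning the stylus.

>>> {"method": "send_rows", "body": {
  "targets": [
    {"tx": 0, "ty": 0, "tz": -10, "ax": 0, "ay": 0, "az": 0, "hand": 255},
    {"tx": 0, "ty": 0, "tz": -30, "ax": 0, "ay": 0, "az": 0, "hand": 255},
    {"tx": 0, "ty": 0, "tz": -35, "ax": 0, "ay": 0, "az": 0, "hand": 255},
    {"tx": 0, "ty": 0, "tz": -35, "ax": 0, "ay": 0, "az": 0, "hand": 255},
    {"tx": 40, "ty": -5, "tz": 0, "ax": 0, "ay": 0, "az": 0, "hand": 255},
    {"tx": 51, "ty": -7, "tz": 0, "ax": 0, "ay": 0, "az": 0, "hand": 255},
    {"tx": 51, "ty": -7, "tz": 0, "ax": 0, "ay": 0, "az": 0, "hand": 255},
    {"tx": 51, "ty": -7, "tz": 0, "ax": 0, "ay": 0, "az": 0, "hand": 255},
    {"tx": 51, "ty": -7, "tz": 0, "ax": 0, "ay": 0, "az": 0, "hand": 255},
    {"tx": 51, "ty": -7, "tz": 0, "ax": 0, "ay": 0, "az": 0, "hand": 255}
  ]
}}

```text
time: 61.2
tcp_pos: [0.5403, 0.0964, 0.2086]
eef_rot: [3.14, -0.0, 1.626]
force: [0.3, 0.2, 0.1]
grip_width: 0.0181
grasp_force: 30.0
```

>>> {"method": "send_rows", "body": {
  "targets": [
    {"tx": 51, "ty": -7, "tz": 0, "ax": 0, "ay": 0, "az": 0, "hand": 255},
    {"tx": 51, "ty": -7, "tz": 0, "ax": 0, "ay": 0, "az": 0, "hand": 255},
    {"tx": 51, "ty": -6, "tz": 0, "ax": 0, "ay": 0, "az": 0, "hand": 255},
    {"tx": 51, "ty": -6, "tz": 0, "ax": 0, "ay": 0, "az": 0, "hand": 255},
    {"tx": 51, "ty": -6, "tz": 0, "ax": 0, "ay": 0, "az": 0, "hand": 255},
    {"tx": 40, "ty": -5, "tz": 0, "ax": 0, "ay": 0, "az": 0, "hand": 255},
    {"tx": 19, "ty": -2, "tz": 0, "ax": 0, "ay": 0, "az": 0, "hand": 255},
    {"tx": 0, "ty": 0, "tz": 0, "ax": 0, "ay": 0, "az": 0, "hand": 255},
    {"tx": 0, "ty": 0, "tz": 0, "ax": 0, "ay": 0, "az": 0, "hand": 255},
    {"tx": 0, "ty": 0, "tz": 0, "ax": 0, "ay": 0, "az": 0, "hand": 255}
  ]
}}

```text
time: 62.45
tcp_pos: [0.4852, 0.4041, 0.2089]
eef_rot: [3.141, 0.0, 1.623]
force: [-0.5, -0.3, 0.3]
grip_width: 0.0179
grasp_force: 30.0
```

Run:
```python
from look import *
s,t=look("a9")
a=cv2.resize(s[270:375,250:350],None,fx=5,fy=5,interpolation=cv2.INTER_CUBIC);cv2.imwrite("pics/a9c.png",cv2.convertScaleAbs(a,alpha=1.6,beta=20))
p=bot.sense()["tcp_pos"]
for nm,X in (("tip TCPxy",p+[0,0,-.0785]),("tip y-5",p+[0,-.005,-.0785]),("hole y.4015",[.4845,.4015,.052]),("hole .406",[.4845,.4065,.052])): print(nm,((px("side",X)+.5-[250,270])*5).round(0))
```

```text
62.55 [0.4848 0.4049 0.2089] [ 3.141 -0.     1.624]
tip TCPxy [230. 237.]
tip y-5 [233. 228.]
hole y.4015 [241. 331.]
hole .406 [237. 341.]
```

View pics/a9c.png

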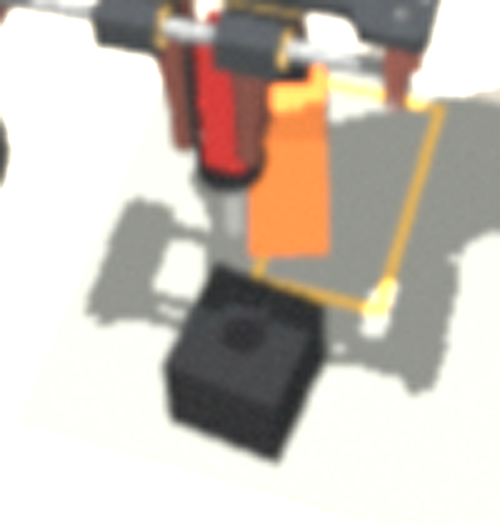

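a9c shows the hole at crop (241,334) and the tip at (233,238). The wedge has been knocked out of its outline, so I'll fix that afterwards. First the stylus goes in.

>>> {"method": "send_rows", "body": {
  "targets": [
    {"tx": 1.5, "ty": 0, "tz": 30, "ax": 0, "ay": 0, "az": 0, "hand": 255},
    {"tx": 0, "ty": 0, "tz": 30, "ax": 0, "ay": 0, "az": 0, "hand": 255},
    {"tx": 0, "ty": 0, "tz": 15, "ax": 0, "ay": 0, "az": 0, "hand": 255},
    {"tx": 0, "ty": 0, "tz": 4, "ax": 0, "ay": 0, "az": 0, "hand": 255},
    {"tx": 0, "ty": 0, "tz": 2, "ax": 0, "ay": 0, "az": 0, "hand": 255},
    {"tx": 0, "ty": 0, "tz": 2, "ax": 0, "ay": 0, "az": 0, "hand": 255},
    {"tx": 0, "ty": 0, "tz": 0, "ax": 0, "ay": 0, "az": 0, "hand": 255},
    {"tx": 0, "ty": 0, "tz": 0, "ax": 0, "ay": 0, "az": 0, "hand": 255},
    {"tx": 0, "ty": 0, "tz": 0, "ax": 0, "ay": 0, "az": 0, "hand": 255},
    {"tx": 0, "ty": 0, "tz": 0, "ax": 0, "ay": 0, "az": 0, "hand": 255}
  ]
}}

```text
time: 63.8
tcp_pos: [0.4841, 0.4077, 0.1257]
eef_rot: [3.142, -0.0, 1.626]
force: [0.3, -1.3, -0.7]
grip_width: 0.0175
grasp_force: 30.0
```

>>> {"method": "send_rows", "body": {
  "targets": [
    {"tx": -1, "ty": 0, "tz": 4, "ax": 0, "ay": 0, "az": 0, "hand": 255},
    {"tx": 0, "ty": 0, "tz": 8, "ax": 0, "ay": 0, "az": 0, "hand": 255},
    {"tx": 0, "ty": 0, "tz": 8, "ax": 0, "ay": 0, "az": 0, "hand": 255},
    {"tx": 0, "ty": 0, "tz": 8, "ax": 0, "ay": 0, "az": 0, "hand": 255},
    {"tx": 0, "ty": 0, "tz": 6, "ax": 0, "ay": 0, "az": 0, "hand": 255},
    {"tx": 0, "ty": 0, "tz": 2, "ax": 0, "ay": 0, "az": 0, "hand": 255},
    {"tx": 0, "ty": 0, "tz": 0, "ax": 0, "ay": 0, "az": 0, "hand": 255},
    {"tx": 0, "ty": 0, "tz": 0, "ax": 0, "ay": 0, "az": 0, "hand": 255},
    {"tx": 0, "ty": 0, "tz": 0, "ax": 0, "ay": 0, "az": 0, "hand": 255},
    {"tx": 0, "ty": 0, "tz": 0, "ax": 0, "ay": 0, "az": 0, "hand": 255}
  ]
}}

```text
time: 65.05
tcp_pos: [0.4843, 0.4067, 0.0899]
eef_rot: [3.141, -0.0, 1.626]
force: [-0.3, -0.1, -0.9]
grip_width: 0.0181
grasp_force: 30.0
```

>>> {"method": "send_rows", "body": {
  "targets": [
    {"tx": 0, "ty": 0, "tz": 2, "ax": 0, "ay": 0, "az": 0, "hand": 255},
    {"tx": 0, "ty": 0, "tz": 1, "ax": 0, "ay": 0, "az": 0, "hand": 255},
    {"tx": 0, "ty": 0, "tz": 0, "ax": 0, "ay": 0, "az": 0, "hand": 100},
    {"tx": 0, "ty": 0, "tz": 0, "ax": 0, "ay": 0, "az": 0, "hand": 100},
    {"tx": 0, "ty": 0, "tz": 0, "ax": 0, "ay": 0, "az": 0, "hand": 60},
    {"tx": 0, "ty": 0, "tz": 0, "ax": 0, "ay": 0, "az": 0, "hand": 60},
    {"tx": 0, "ty": 0, "tz": 0, "ax": 0, "ay": 0, "az": 0, "hand": 60},
    {"tx": 0, "ty": 0, "tz": -30, "ax": 0, "ay": 0, "az": 0, "hand": 60},
    {"tx": 0, "ty": 0, "tz": -50, "ax": 0, "ay": 0, "az": 0, "hand": 60},
    {"tx": 0, "ty": 0, "tz": -50, "ax": 0, "ay": 0, "az": 0, "hand": 60}
  ]
}}

```text
time: 66.3
tcp_pos: [0.484, 0.4064, 0.2179]
eef_rot: [-3.141, 0.001, 1.625]
force: [0.7, -0.3, -0.4]
grip_width: 0.0672
grasp_force: 0.0
```

>>> {"method": "send_rows", "body": {
  "targets": [
    {"tx": 45, "ty": 0, "tz": -10, "ax": 0, "ay": 0, "az": 0, "hand": 60},
    {"tx": 45, "ty": 0, "tz": 0, "ax": 0, "ay": 0, "az": 0, "hand": 60},
    {"tx": 45, "ty": 0, "tz": 0, "ax": 0, "ay": 0, "az": 0, "hand": 60},
    {"tx": 45, "ty": -20, "tz": 0, "ax": 0, "ay": 0, "az": 0, "hand": 60},
    {"tx": 0, "ty": -45, "tz": 0, "ax": 0, "ay": 0, "az": 0, "hand": 60},
    {"tx": 0, "ty": -45, "tz": 0, "ax": 0, "ay": 0, "az": 0, "hand": 60},
    {"tx": 0, "ty": 0, "tz": 0, "ax": 0, "ay": 0, "az": 0, "hand": 60},
    {"tx": 0, "ty": 0, "tz": 0, "ax": 0, "ay": 0, "az": 0, "hand": 60},
    {"tx": 0, "ty": 0, "tz": 0, "ax": 0, "ay": 0, "az": 0, "hand": 60},
    {"tx": 0, "ty": 0, "tz": 0, "ax": 0, "ay": 0, "az": 0, "hand": 60}
  ]
}}

```text
time: 67.55
tcp_pos: [0.3658, 0.5799, 0.2266]
eef_rot: [3.141, 0.0, 1.624]
force: [1.1, -0.5, 0.0]
grip_width: 0.067
grasp_force: 0.0
```

Run:
```python
from look import *
s,t=look("b1")
b=cv2.resize(t[190:280,175:355],None,fx=4.4,fy=4.4,interpolation=cv2.INTER_CUBIC);cv2.imwrite("pics/b1c.png",b)
k=up(t,205,220,248,262);hs=cv2.cvtColor(k,cv2.COLOR_BGR2HSV);m=cv2.inRange(hs,(5,150,110),(19,255,255))
c=max(cv2.findContours(m,cv2.RETR_EXTERNAL,cv2.CHAIN_APPROX_NONE)[0],key=cv2.contourArea);r=cv2.minAreaRect(c);P=toP("top",cv2.boxPoints(r),205,220,.02);print("orange rect",P[:,:2].round(4).tolist(),toP("top",r[0],205,220,.02))
for bb in blobs(t,(0,0,0),(180,255,55),8,(205,222,248,258))[:3]: print("grip",bb[0],bb[1],plane("top",*bb[1],.056))
```

```text
67.65 [0.3653 0.58   0.2265] [3.141 0.    1.624]
orange rect [[0.5084, 0.3333], [0.5402, 0.2309], [0.5014, 0.2182], [0.4696, 0.3205]] [[0.50486325 0.27575363 0.02      ]]
grip 41 [236.90243902 227.90243902] [0.51559478 0.23372286 0.056     ]
```

View pics/b1c.png

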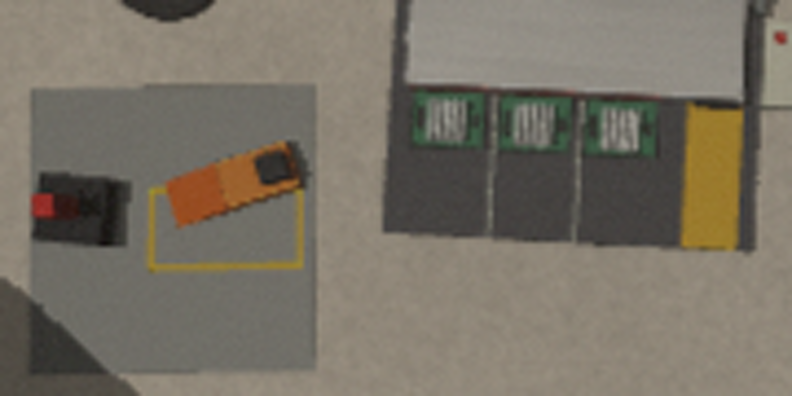

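b1c shows the stylus in its holder and three modules clamped and aligned. The wedge is knocked to yaw about 107° with its grip at crop (272,167). I'll regrasp it and put it back.

>>> {"method": "send_rows", "body": {
  "targets": [
    {"tx": -44, "ty": 17, "tz": 0, "ax": 0, "ay": 0, "az": 0, "hand": 60},
    {"tx": -44, "ty": 17, "tz": 0, "ax": 0, "ay": 0, "az": 0, "hand": 60},
    {"tx": -44, "ty": 17, "tz": 0, "ax": 0, "ay": 0, "az": 0, "hand": 60},
    {"tx": -44, "ty": 17, "tz": 0, "ax": 0, "ay": 0, "az": 0, "hand": 60},
    {"tx": -44, "ty": 16, "tz": 0, "ax": 0, "ay": 0, "az": 0, "hand": 60},
    {"tx": -44, "ty": 16, "tz": 0, "ax": 0, "ay": 0, "az": 0, "hand": 60},
    {"tx": -44, "ty": 16, "tz": 0, "ax": 0, "ay": 0, "az": 0, "hand": 60},
    {"tx": -45, "ty": 16, "tz": 0, "ax": 0, "ay": 0, "az": 0, "hand": 60},
    {"tx": 0, "ty": 0, "tz": 0, "ax": 0, "ay": 0, "az": -7, "hand": 60},
    {"tx": 0, "ty": 0, "tz": 0, "ax": 0, "ay": 0, "az": -7, "hand": 60}
  ]
}}

```text
time: 68.9
tcp_pos: [0.5162, 0.234, 0.2268]
eef_rot: [3.141, -0.0, 1.872]
force: [-0.5, 0.6, 0.4]
grip_width: 0.0674
grasp_force: 0.0
```

>>> {"method": "send_rows", "body": {
  "targets": [
    {"tx": 0, "ty": 0, "tz": 20, "ax": 0, "ay": 0, "az": 0, "hand": 60},
    {"tx": 0, "ty": 0, "tz": 40, "ax": 0, "ay": 0, "az": 0, "hand": 60},
    {"tx": 0, "ty": 0, "tz": 40, "ax": 0, "ay": 0, "az": 0, "hand": 60},
    {"tx": 0, "ty": 0, "tz": 0, "ax": 0, "ay": 0, "az": 0, "hand": 60},
    {"tx": 0, "ty": 0, "tz": 0, "ax": 0, "ay": 0, "az": 0, "hand": 60},
    {"tx": 0, "ty": 0, "tz": 0, "ax": 0, "ay": 0, "az": 0, "hand": 60},
    {"tx": 0, "ty": 0, "tz": 0, "ax": 0, "ay": 0, "az": 0, "hand": 60},
    {"tx": 0, "ty": 0, "tz": 0, "ax": 0, "ay": 0, "az": 0, "hand": 60},
    {"tx": 0, "ty": 0, "tz": 0, "ax": 0, "ay": 0, "az": 0, "hand": 60},
    {"tx": 0, "ty": 0, "tz": 0, "ax": 0, "ay": 0, "az": 0, "hand": 60}
  ]
}}

```text
time: 70.15
tcp_pos: [0.5156, 0.2351, 0.1267]
eef_rot: [-3.142, -0.0, 1.87]
force: [0.8, -0.8, 0.1]
grip_width: 0.0675
grasp_force: 0.0
```

>>> {"method": "send_rows", "body": {
  "targets": [
    {"tx": 0, "ty": 0, "tz": 40, "ax": 0, "ay": 0, "az": 0, "hand": 60},
    {"tx": 0, "ty": 0, "tz": 30, "ax": 0, "ay": 0, "az": 0, "hand": 60},
    {"tx": 0, "ty": 0, "tz": 15, "ax": 0, "ay": 0, "az": 0, "hand": 60},
    {"tx": 0, "ty": 0, "tz": 0, "ax": 0, "ay": 0, "az": 0, "hand": 255},
    {"tx": 0, "ty": 0, "tz": 0, "ax": 0, "ay": 0, "az": 0, "hand": 255},
    {"tx": 0, "ty": 0, "tz": 0, "ax": 0, "ay": 0, "az": 0, "hand": 255},
    {"tx": 0, "ty": 0, "tz": 0, "ax": 0, "ay": 0, "az": 0, "hand": 255},
    {"tx": 0, "ty": 0, "tz": 0, "ax": 0, "ay": 0, "az": 0, "hand": 255},
    {"tx": 0, "ty": 0, "tz": 0, "ax": 0, "ay": 0, "az": 0, "hand": 255},
    {"tx": 0, "ty": 0, "tz": 0, "ax": 0, "ay": 0, "az": 0, "hand": 255}
  ]
}}

```text
time: 71.4
tcp_pos: [0.5159, 0.2353, 0.0421]
eef_rot: [3.141, -0.0, 1.87]
force: [-0.6, 1.3, 6.2]
grip_width: 0.0239
grasp_force: 30.0
```

>>> {"method": "send_rows", "body": {
  "targets": [
    {"tx": 0, "ty": 0, "tz": -15, "ax": 0, "ay": 0, "az": 0, "hand": 255},
    {"tx": 0, "ty": 0, "tz": -20, "ax": 0, "ay": 0, "az": 0, "hand": 255},
    {"tx": 0, "ty": 0, "tz": 0, "ax": 0, "ay": 0, "az": 7.2, "hand": 255},
    {"tx": 0, "ty": 0, "tz": 0, "ax": 0, "ay": 0, "az": 7.3, "hand": 255},
    {"tx": 4, "ty": -22, "tz": 0, "ax": 0, "ay": 0, "az": 0, "hand": 255},
    {"tx": 4, "ty": -23, "tz": 0, "ax": 0, "ay": 0, "az": 0, "hand": 255},
    {"tx": 0, "ty": 0, "tz": 0, "ax": 0, "ay": 0, "az": 0, "hand": 255},
    {"tx": 0, "ty": 0, "tz": 18, "ax": 0, "ay": 0, "az": 0, "hand": 255},
    {"tx": 0, "ty": 0, "tz": 12, "ax": 0, "ay": 0, "az": 0, "hand": 255},
    {"tx": 0, "ty": 0, "tz": 0, "ax": 0, "ay": 0, "az": 0, "hand": 255}
  ]
}}

```text
time: 72.65
tcp_pos: [0.47, 0.2401, 0.0451]
eef_rot: [-3.14, 0.002, 1.616]
force: [-1.1, 0.1, -2.8]
grip_width: 0.0238
grasp_force: 30.0
```

>>> {"method": "send_rows", "body": {
  "targets": [
    {"tx": 1, "ty": 0, "tz": 2, "ax": 0, "ay": 0, "az": 0, "hand": 255},
    {"tx": 0, "ty": 0, "tz": 1, "ax": 0, "ay": 0, "az": 0, "hand": 255},
    {"tx": 0, "ty": 0, "tz": 0, "ax": 0, "ay": 0, "az": 0, "hand": 255},
    {"tx": 0, "ty": 0, "tz": 0, "ax": 0, "ay": 0, "az": 0, "hand": 60},
    {"tx": 0, "ty": 0, "tz": 0, "ax": 0, "ay": 0, "az": 0, "hand": 60},
    {"tx": 0, "ty": 0, "tz": 0, "ax": 0, "ay": 0, "az": 0, "hand": 60},
    {"tx": 0, "ty": 0, "tz": 0, "ax": 0, "ay": 0, "az": 0, "hand": 60},
    {"tx": 0, "ty": 0, "tz": -50, "ax": 0, "ay": 0, "az": 0, "hand": 60},
    {"tx": 0, "ty": 0, "tz": -60, "ax": 0, "ay": 0, "az": 0, "hand": 60},
    {"tx": 0, "ty": 0, "tz": -60, "ax": 0, "ay": 0, "az": 0, "hand": 60}
  ]
}}

```text
time: 73.9
tcp_pos: [0.47, 0.2417, 0.2153]
eef_rot: [-3.141, 0.001, 1.617]
force: [1.5, 0.2, 0.1]
grip_width: 0.0676
grasp_force: 0.0
```

>>> {"method": "send_rows", "body": {
  "targets": [
    {"tx": 45, "ty": -14, "tz": 0, "ax": 0, "ay": 0, "az": 0, "hand": 60},
    {"tx": 45, "ty": -14, "tz": 0, "ax": 0, "ay": 0, "az": 0, "hand": 60},
    {"tx": 45, "ty": -14, "tz": 0, "ax": 0, "ay": 0, "az": 0, "hand": 60},
    {"tx": 45, "ty": -14, "tz": 0, "ax": 0, "ay": 0, "az": 0, "hand": 60},
    {"tx": 45, "ty": -14, "tz": 0, "ax": 0, "ay": 0, "az": 0, "hand": 60},
    {"tx": 45, "ty": -14, "tz": 0, "ax": 0, "ay": 0, "az": 0, "hand": 60},
    {"tx": 45, "ty": -14, "tz": 0, "ax": 0, "ay": 0, "az": 0, "hand": 60},
    {"tx": 30, "ty": -10, "tz": 0, "ax": 0, "ay": 0, "az": 0, "hand": 60},
    {"tx": 0, "ty": 0, "tz": 0, "ax": 0, "ay": 0, "az": 0, "hand": 60},
    {"tx": 0, "ty": 0, "tz": 0, "ax": 0, "ay": 0, "az": 0, "hand": 60}
  ]
}}

```text
time: 75.15
tcp_pos: [0.3472, 0.5805, 0.2135]
eef_rot: [3.141, 0.001, 1.616]
force: [0.2, 0.3, -0.3]
grip_width: 0.0673
grasp_force: 0.0
```

Run:
```python
from look import *
s,t=look("b2")
b=cv2.resize(t[175:280,175:370],None,fx=4,fy=4,interpolation=cv2.INTER_CUBIC);cv2.imwrite("pics/b2c.png",b)
```

```text
75.25 [0.3477 0.5802 0.2139] [3.141 0.    1.615]
```

View pics/b2c.png

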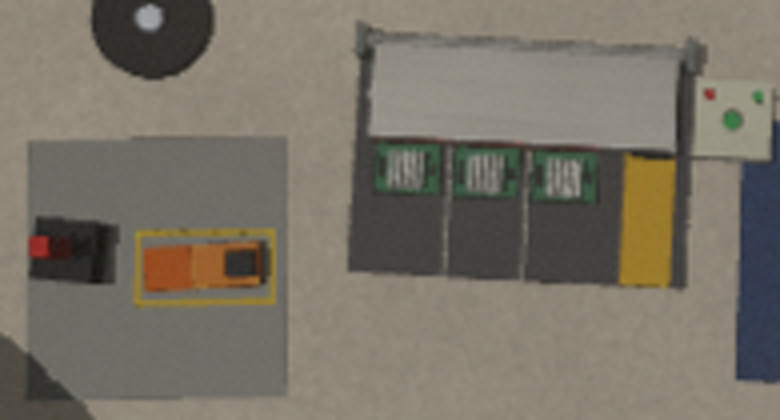

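b2c shows the wedge flat inside its outline, the stylus in its holder, and three modules clamped straight and side by side. Handing in.

```bash
python3 -c "
from rig import bot
print(bot.job_done())"
```

```text
the job is handed in; nothing more can be done
None
```

I handed the job in at about 75 s: all three modules are clamped against the stop, the button was pressed to its hard stop with the stylus, the wedge (which had been knocked aside and was put back) lies flat inside its outline, and the stylus stands in its holder; on the first try the stylus tip hit the rim of the button well (about 33 N) before I corrected it.

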